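# Clear the corner jig and hold a bracket against both fences

## Task

A brush has been left lying in the corner jig: stand it in the round metal cup, handle end down, and let go of it. Then pick up the loose bracket, set it flat on the jig's plate with its long side along the far fence, and press it squarely into the corner so that it bears on both fences at once. Finish with the gripper still holding the bracket pressed there, without shifting the dish and the tin that stand by.

Things in the scene. Friction and masses are not known exactly. Their poses are not given: they have to be found in the camera images.
- jig: Corner jig screwed to the table: flat grey plate 150 x 150 x 8 mm with two smooth ground steel fences on it (bracket on jig: friction about 0.25). Origin: centre of the plate's underside, on the table. Its x axis points to the far fence, its y axis to the left fence, z up; it may stand turned by up to 0.3 rad.
- corner (a point): Point on the jig plate's upper face (8 mm above the table) where the inner faces of the two fences would meet, at (55, 55, 8) mm in the jig's frame; axes as the jig's. The plate reaches 20 mm past it both ways, under the fences.
- far_fence: Steel bar 16 x 112 x 20 mm fixed on the jig plate along its far edge; its top is 28 mm above the table; its inner face is the plane x = +55 mm of the jig's frame, y from -65 to +47 mm. Origin: centre of its underside; axes as the jig's.
- left_fence: Steel bar 112 x 16 x 20 mm fixed on the jig plate along its left edge; its top is 28 mm above the table; its inner face is the plane y = +55 mm of the jig's frame, x from -65 to +47 mm. Origin: centre of its underside; axes as the jig's.
- bracket: Loose machined aluminium bracket, 0.15-0.3 kg, left or right of the jig: foot 48 (x) x 64 (y) x 16 mm high; on its centre an upright rib 36 (x) x 20 (y) mm, top 58 mm above the underside: grip it across y, above fence height. Same after a half turn. Origin: centre of underside; z up. Home: origin 24 mm short of the corner point along jig x, 32 mm along jig y.
- cup: Round brushed-metal cup, loose, 0.45 kg, 56 mm outer and 49 mm inner diameter, 92 mm tall, inner floor 6 mm up. Origin: centre of its underside; z up. Stands on the table on the other side of the jig from the bracket.
- brush: Sorting brush, straight stick 170 x 8 x 8 mm, 15 g, lying about diagonally on the jig plate, bristle end towards the corner. Origin: middle of its length, on its underside; x from handle end to bristle end, z up. Solid from x = -85 to +65 mm; the last 20 mm are bristles (no resistance). In the cup it leans up to about 25 degrees.
- brush_handle_end (a point): Plain handle end of the brush, on its centre line (-85 mm along x, 4 mm above its underside).
- brush_tip (a point): Bristle end of the brush (+85 mm along x).
- lamp_left: Fixed desk lamp at the left of the table, 222 x 245 mm in plan, 342 mm tall: keep the wrist off it (left of about y = 0.36 m). Origin: centre of its foot.
- dish: Bystander: clear round dish, 60 mm diameter, 14 mm tall, on the table behind the jig. Origin: centre of its underside.
- tin: Bystander: flat round steel tin, 114 mm diameter, 17 mm tall, on the table behind and left of the jig. Origin: centre of its underside.
Things that resemble listed ones, but are neither listed nor needed, are in the scene too. What is shaped like the cup but brown is not meant.

How it is judged:
By the outcome, as a careful person would: the job done as asked, in the order asked, and still so for the second after the job is handed in, while the arm keeps its last pose, push and grip.
It also fails if it takes over 72 s, if anything falls off the work surface, if the arm or the gripper's body presses on something with over 40 N, if the wrist force passes 120 N, or if a joint passes its speed limit or range.

## Robot

A 6-joint arm with a two-finger parallel gripper is mounted at the origin on a cart in front of the work surface, level with it; the furniture and walls round the work are solid. World frame = base frame: x ahead of the robot, y to its left, z up, the work surface at z = 0. Lengths are in m, angles in degrees, forces in N, time in s.
With the tool pointing down it reaches from about 0.25 to 0.725 m from the base axis. Payload 9.7 kg.
Tool frame: the origin (TCP) lies midway between the tips of the shut fingers; the grasp point (between the pads) lies 19 mm behind it; y points along the fingers, x is the direction in which the jaws open and shut, and the axes are right-handed (so a half turn about y gives the same grasp; the last joint's range is limited). The gripper opens to 85 mm and grips with 20 to 120 N. Pads are 22 mm wide; open, the fingers measure 114 mm over their backs; the gripper's body (76 mm by 85 mm) begins 54 mm behind the grasp point. The pads swing forward as they close: fully open they stand 13 mm farther back than shut.
Start: joints at [-73.912, 4.979, 10.078, 95.1, 0, 90], TCP at [0.152, -0.528, 0.231] pointing down, gripper open.
Joint ranges: [-179.16, 179.16], [-48.56, 103.87], [-65.8, 70.77], [-126.05, 130.52], [-82.76, 87.17], [-180, 180]. Speed limits (degrees/s): [127.2, 127.2, 147.25, 180, 180, 180].

## Interface

Orientations are given as [roll, pitch, yaw] about the fixed x, y, z axes, in that order (R = Rz(yaw) Ry(pitch) Rx(roll)).
In Python, from workcell import get_obs, camera, job_done gives the robot as it stands.
- The arm moves only by the tool play_rows, never from a script. Its argument "moves" is a list of rows, each a list of 3 entries, a list of its own where there are three numbers: the turn, a rotation vector about the tool's x, y, z in degrees, then the shift along the tool's x, y, z in m, then the opening in per cent of the stroke, from 0 (shut) to 100 (fully open). A call has exactly 5 rows; each row is the pose to reach, as a shift and turn from the pose commanded when the call began, along the tool's axes at that moment; what a row does not reach only later rows make up. A row lasts 1/10 s, in which the tool goes at most 50 mm and 8.59 degrees, less where a joint would pass 70% of its speed; a pose out of reach is approached as far as the arm can. A call with a gripper value outside its range is refused whole. The fingers move at their own pace and stop on an object; "grip_force" is the grip in N (left out, the last holds). Time passes only in rows, so rows that repeat a pose let the fingers close, or fill a call up. It gives the time, the measured TCP pose, the force and the opening at its end, in the units of the state.
- get_obs(): the state, without advancing time (a new reading comes with each control period).
- camera(name): name is "scene" or "top" or "wrist"; returns a dict with "img" (400x640x3 uint8, red, green, blue), "fov_y" (degrees; the focal length in pixels is half the picture's height over the tangent of half this angle, whatever the lens; pixels are square), "cx", "cy" (the principal point, pixels), "world_from_camera" (4x4, takes a point from camera to world coordinates). Camera axes: x right, y up, looking along -z (the intrinsics and any distortion apply to the point x, -y, -z); pixel columns grow to the right and rows downward; lengths in m; the calibration is good to about 2 mm. A picture is of the moment at which its call begins. There is no depth.
- job_done(): hands the job in, once; it reports no verdict.
The state is a dict: "time": time; "q": joint angles; "qd": joint speeds; "joint_efforts": joint torques, N m; "ee_pos": TCP position; "tcp_rot": TCP orientation; "wrist_force": force on the tool from outside, world axes, zero at the start; "torque": the same for the moment, N m; "opening": finger opening in m.
Only numpy, scipy, OpenCV 4.12 (cv2) and the standard library are available. Lean on these libraries where they do the work, as an engineer would, in place of code of your own. Each camera call takes 0.05 s, during which the arm holds its last target.

## Working session

There is one attempt and no reset: what is moved stays moved. The work goes in short steps, Python scripts to look and compute and a tool call to move; the robot and the scene stay as the last step left them, time stands still between calls to the robot, and variables do not carry over. Pictures are saved under pics/ and viewed, and the job is handed in when it is done.

Besides the shell and the picture viewer there is one more tool, called after "Emit:" as a command line: name --argument value ..., lists and objects as JSON in quotes. play_rows: Moves the arm, as the interface text tells. Its arguments: {"type":"object","properties":{"moves":{"type":"array"},"grip_force":{"type":"number"}},"required":["moves"]}

```bash
mkdir -p pics; ls
python3 - <<'E'
from workcell import get_obs,camera
import cv2,numpy as np
print(get_obs())
for n in ["scene","top","wrist"]:
    c=camera(n); cv2.imwrite(f"pics/{n}0.png",c["img"][:,:,::-1]); print(n,{k:(v.tolist() if hasattr(v,'tolist') else v) for k,v in c.items() if k!="img"})
E
```

```text
pics
{'time': 0.0, 'q': array([-7.39117884e+01,  5.01001814e+00,  1.00342963e+01,  9.51015072e+01,
       -1.75740982e-03,  9.00016051e+01]), 'qd': array([ 0.01073779, -0.01192818,  0.0057437 , -0.04685545, -0.03191156,
       -0.00333577]), 'joint_efforts': array([ 9.51065740e-04, -5.20396364e+01,  4.64801073e+01,  1.65152270e-02,
        2.10081871e-04,  1.98683028e-05]), 'ee_pos': array([ 0.15233768, -0.52822566,  0.23059206]), 'tcp_rot': array([-9.00017596e+01,  7.72290363e-02, -7.39133935e+01]), 'wrist_force': array([ 0.27505688, -0.07972835, -0.23233174]), 'torque': array([ 0.00843936, -0.01732756,  0.04256623]), 'opening': 0.08556206786376488}
scene {'fov_y': 57.77798417816817, 'cx': 315.4705592447394, 'cy': 197.14911461907235, 'world_from_camera': [[-0.5308038856608225, 0.46440806345063684, -0.7089233989433565, -0.19395445298974126], [-0.8474763392699588, -0.296365720992156, 0.4403989257461798, 0.6110923408906116], [-0.005575782004533543, 0.8345612679862568, 0.5508869218199041, 0.6550299156873352], [0.0, 0.0, 0.0, 1.0]]}
top {'fov_y': 44.240182588694594, 'cx': 323.95506625730155, 'cy': 208.3100830084257, 'world_from_camera': [[-0.000891982062102129, 0.9799764508126942, -0.19911142664487086, 0.32804204385116603], [-0.9999933585391529, -0.0001705097838766207, 0.0036405774265218585, 0.1216302882332927], [0.003533729699027123, 0.19911335158388677, 0.9799700944291339, 1.2377973474076], [0.0, 0.0, 0.0, 1.0]]}
wrist {'fov_y': 70.17150638495539, 'cx': 324.03205169305795, 'cy': 202.34620409750556, 'world_from_camera': [[0.2778475389505586, 0.9122129172233535, 0.3011118376118366, 0.22997354775708576], [-0.9606231970536592, 0.26448203133358833, 0.08516060347405566, -0.506058023705951], [-0.001954067942598495, -0.3129166802081954, 0.9497785704394248, 0.3733832080176823], [0.0, 0.0, 0.0, 1.0]]}
```

View pics/scene0.png

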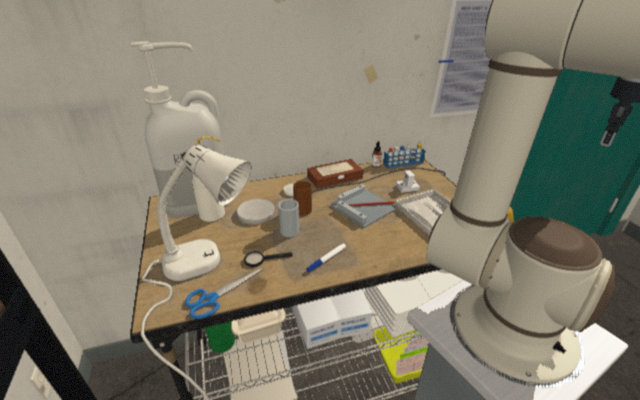

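View pics/top0.png

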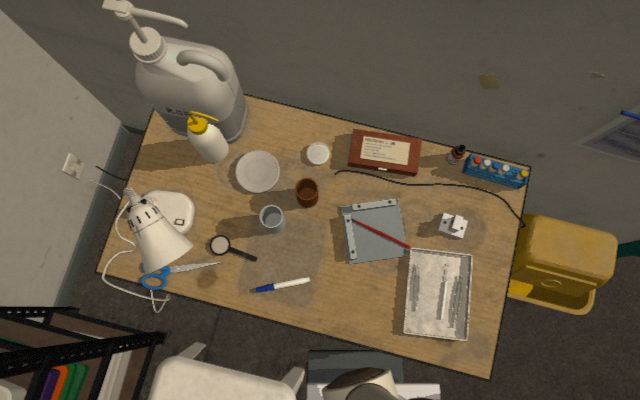

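View pics/wrist0.png

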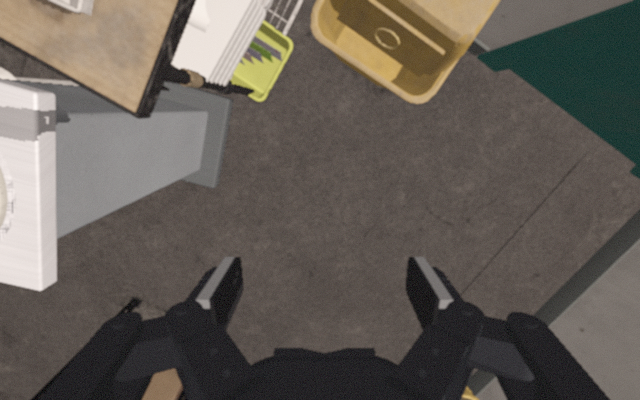

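```bash
cat > h.py <<'E'
import numpy as np,cv2
from scipy.spatial.transform import Rotation as R
def load(c):
    H,W=c["img"].shape[:2]; f=H/2/np.tan(np.radians(c["fov_y"])/2)
    return f,c["cx"],c["cy"],np.array(c["world_from_camera"])
def pix2plane(c,u,v,z):
    f,cx,cy,T=load(c); d=T[:3,:3]@np.array([(u-cx)/f,-(v-cy)/f,-1.]); o=T[:3,3]
    return o+d*(z-o[2])/d[2]
def proj(c,p):
    f,cx,cy,T=load(c); q=T[:3,:3].T@(np.asarray(p)-T[:3,3]); return np.array([cx+f*q[0]/-q[2],cy-f*q[1]/-q[2]])
def crop(c,x0,y0,x1,y1,s,name):
    im=c["img"][y0:y1,x0:x1,::-1]; cv2.imwrite(name,cv2.resize(im,None,fx=s,fy=s,interpolation=cv2.INTER_CUBIC))
E
python3 - <<'E'
from workcell import get_obs,camera
from h import *
c=camera("top"); crop(c,330,180,480,290,5,"pics/t1.png"); crop(c,230,130,350,250,5,"pics/t2.png")
c=camera("scene"); crop(c,320,150,470,260,5,"pics/s1.png"); crop(c,230,170,350,260,5,"pics/s2.png")
E
```

```text
(no output)
```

View pics/t1.png

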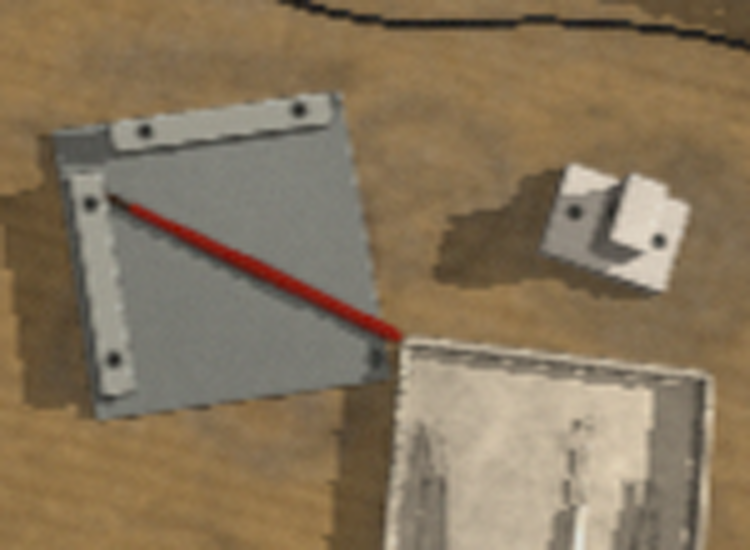

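View pics/t2.png

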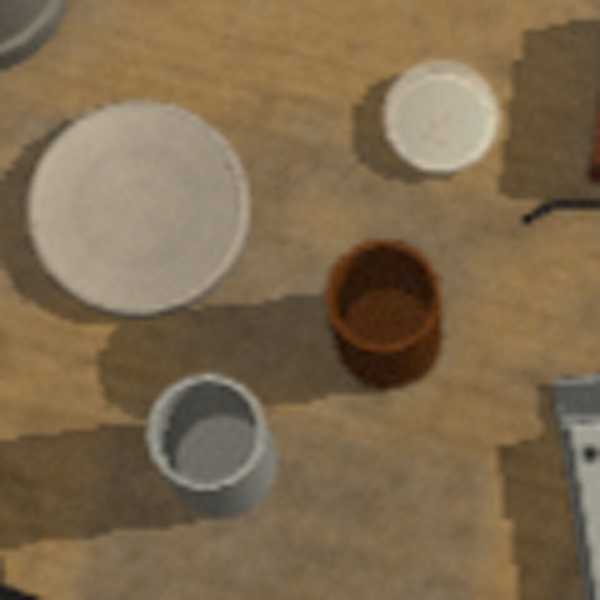

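View pics/s1.png

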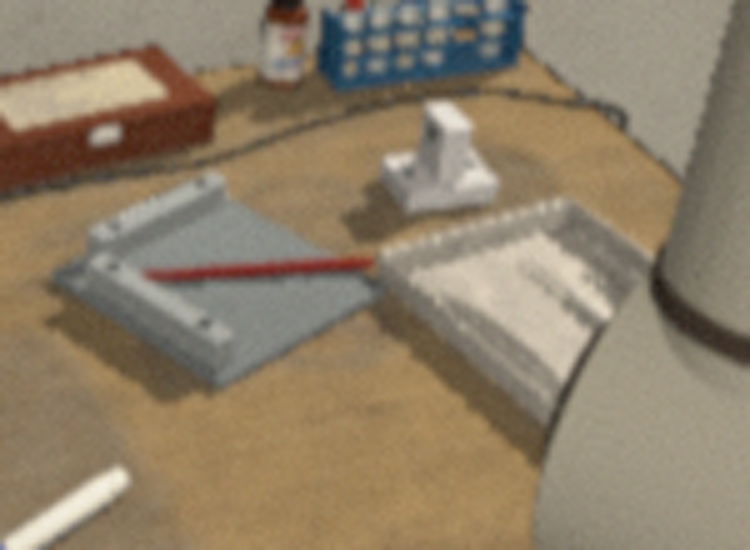

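View pics/s2.png

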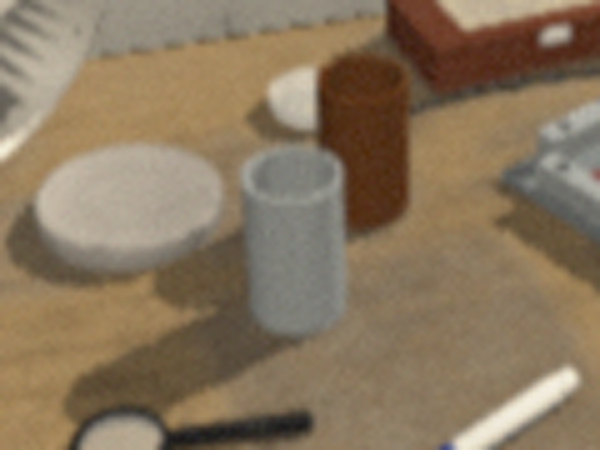

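```bash
cat > fit.py <<'E'
from workcell import camera
from h import *
from scipy.optimize import least_squares
ct=camera("top"); cs=camera("scene")
def T(l): return [np.array([330+x/5-.4*0,180+y/5]) for x,y in l]
def pose(p,q): 
    c,s=np.cos(p[2]),np.sin(p[2]); return np.array([p[0]+c*q[0]-s*q[1],p[1]+s*q[0]+c*q[1],q[2]])
def fit(obs,p0):
    def r(p): return np.concatenate([proj(c,pose(p,q))-uv for c,q,uv in obs])
    s=least_squares(r,p0,loss='soft_l1'); print(np.round(s.x,4),np.degrees(s.x[2])); print(np.round(s.fun.reshape(-1,2) if 1 else 0,1).tolist()); return s.x
t=lambda x,y:(330+x/5,180+y/5); s=lambda x,y:(320+x/5,150+y/5)
m=1e-3
J=[(ct,(-75*m,75*m,8*m),t(100,418)),(ct,(-75*m,-75*m,8*m),t(387,378)),(ct,(75*m,-75*m,8*m),t(342,93)),(ct,(75*m,75*m,8*m),t(54,132)),
(cs,(75*m,75*m,8*m),s(52,278)),(cs,(-75*m,75*m,8*m),s(215,380)),(cs,(-75*m,-75*m,8*m),s(383,287)),
(ct,(55*m,47*m,28*m),t(113,150)),(ct,(-65*m,55*m,28*m),t(133,390)),(ct,(-65*m,71*m,28*m),t(103,396))]
j=fit(J,[.38,0,.13])
B=[(ct,(24*m,32*m,16*m),t(572,165)),(ct,(24*m,-32*m,16*m),t(690,205)),(ct,(-24*m,-32*m,16*m),t(660,287)),(ct,(-24*m,32*m,16*m),t(546,245)),
(ct,(18*m,10*m,58*m),t(632,173)),(ct,(18*m,-10*m,58*m),t(668,187)),(ct,(-18*m,-10*m,58*m),t(646,252)),(ct,(-18*m,10*m,58*m),t(610,240)),
(cs,(24*m,32*m,16*m),s(384,160)),(cs,(-24*m,32*m,16*m),s(408,202)),(cs,(-24*m,-32*m,16*m),s(497,180)),
(cs,(18*m,10*m,58*m),s(426,105)),(cs,(-18*m,10*m,58*m),s(445,127)),(cs,(-18*m,-10*m,58*m),s(472,122))]
b=fit(B,[.4,-.19,-.29])
h=pix2plane(ct,*t(400,338),.012); e=pix2plane(ct,*t(110,198),.012); print("brush",h,e,np.linalg.norm(h-e),np.degrees(np.arctan2(*(e-h)[[1,0]])))
h2=pix2plane(cs,*s(373,264),.012); e2=pix2plane(cs,*s(148,275),.012); print("brush scene",h2,e2)
# cup
t2=lambda x,y:(230+x/5,130+y/5); s2=lambda x,y:(230+x/5,170+y/5)
def ell(c,pts,z): return np.mean([pix2plane(c,*p,z) for p in pts],0)
print("cup top rim", ell(ct,[t2(147,432),t2(268,432),t2(208,373),t2(208,491)],.092), "scene", ell(cs,[s2(242,178),s2(345,178)],.092),ell(cs,[s2(295,145),s2(295,208)],.092))
for nm,pts,z in [("brown",[t2(327,293),t2(441,293)],.092),("dish",[t2(384,117),t2(498,117)],.014),("tin",[t2(28,207),t2(250,207)],.017)]: print(nm,ell(ct,pts,z))
E
python3 fit.py
```

```text
[ 0.5203 -0.009   0.1325] 7.589607735260346
[[-1.3, 0.4], [0.6, 0.5], [-0.1, -0.5], [-0.5, -0.7], [-0.9, -2.3], [0.9, -0.2], [1.1, -0.8], [0.2, 0.3], [0.0, 0.2], [-0.4, -0.1]]
[ 0.5322 -0.2087 -0.36  ] -20.626604923075725
[[-0.3, -0.7], [0.3, 0.0], [0.6, 1.3], [-0.9, 0.8], [-0.3, -0.2], [0.3, -0.2], [0.3, 0.5], [-0.3, -0.0], [-0.6, -1.2], [0.1, -2.4], [0.3, -0.1], [-0.7, -0.8], [-0.1, 0.1], [0.2, 0.4]]
brush [ 0.47670684 -0.09821567  0.012     ] [0.54793147 0.046124   0.012     ] 0.16095616368958615 63.735895254471124
brush scene [ 0.47261618 -0.09528961  0.012     ] [0.53872418 0.03096733 0.012     ]
cup top rim [0.54139344 0.24145677 0.092     ] scene [0.53441886 0.24469433 0.092     ] [0.53591559 0.24294085 0.092     ]
brown [0.60903245 0.15842245 0.092     ]
dish [0.72219942 0.13189625 0.014     ]
tin [0.67290031 0.28699888 0.017     ]
```

```bash
cat > go.py <<'E'
import sys,numpy as np
from workcell import get_obs
from scipy.spatial.transform import Rotation as R
def rot(o): return R.from_euler('xyz',o["tcp_rot"],degrees=True)
def plan(pos,Rt,o=None):
    """rotvec(deg) and shift in current tool axes"""
    o=o or get_obs(); R0=rot(o)
    rv=np.degrees((R0.inv()*Rt).as_rotvec()); sh=R0.inv().apply(np.array(pos)-o["ee_pos"])
    print("turn",np.round(rv,1).tolist(),"|",round(np.linalg.norm(rv),1),"shift",np.round(sh,4).tolist(),"|",round(np.linalg.norm(sh),4)); return rv,sh
def down(yaw): return R.from_euler('xyz',[-90,0,yaw],degrees=True)
def tilted(yaw,th): return down(yaw)*R.from_rotvec([np.radians(th),0,0])
def st():
    o=get_obs(); print("t",round(o["time"],2),"q",np.round(o["q"],1),"pos",np.round(o["ee_pos"],4),"rpy",np.round(o["tcp_rot"],1),"F",np.round(o["wrist_force"],1),"op",round(o["opening"],4)); return o
E
python3 -c "
from go import *
st(); plan([.50,-.02,.22],down(-26))"
```

```text
t 0.35 q [-73.9   5.   10.1  95.1  -0.   90. ] pos [ 0.1524 -0.5284  0.2311] rpy [-90.    0.  -73.9] F [-0.4 -0.4 -0.1] op 0.0856
turn [-0.0, -47.9, -0.0] | 47.9 shift [-0.3922, 0.0112, 0.4749] | 0.616
```

Emit:
play_rows --moves '[[[0, -8, 0], [-0.032, 0, 0.038], 50], [[0, -16, 0], [-0.064, 0, 0.076], 50], [[0, -24, 0], [-0.096, 0, 0.114], 50], [[0, -32, 0], [-0.128, 0, 0.152], 50], [[0, -40, 0], [-0.16, 0, 0.19], 50]]'

```text
time: 0.85
ee_pos: [0.2912, -0.3204, 0.2314]
tcp_rot: [-90.0, -0.0, -33.6]
wrist_force: [0.5, 0.3, -0.2]
opening: 0.0428
```

```bash
python3 -c "
from go import *
st(); plan([.50,-.02,.22],down(-26))"
```

```text
t 0.85 q [-47.7 -11.   -5.2  95.8   0.   75.9] pos [ 0.2912 -0.3204  0.2314] rpy [-90.   -0.  -33.6] F [ 0.5  0.3 -0.2] op 0.0428
turn [0.0, -7.6, 0.0] | 7.6 shift [0.0076, 0.0114, 0.3657] | 0.366
```

Emit:
play_rows --moves '[[[0, -8.5, 0], [0.002, 0, 0.045], 50], [[0, -17, 0], [0.003, 0, 0.09], 50], [[0, -25.5, 0], [0.004, 0, 0.135], 50], [[0, -34, 0], [0.005, 0, 0.18], 50], [[0, -42.5, 0], [0.005, 0, 0.225], 50]]'

```text
time: 1.35
ee_pos: [0.4211, -0.1364, 0.2315]
tcp_rot: [-90.0, -0.0, 8.9]
wrist_force: [0.3, -1.2, 0.3]
opening: 0.0428
```

```bash
python3 -c "
from go import *
st(); plan([.50,-.02,.22],down(150))"
```

```text
t 1.35 q [-17.9  -9.7  -4.   95.6  -0.   63.1] pos [ 0.4211 -0.1364  0.2315] rpy [-90.   -0.    8.9] F [ 0.3 -1.2  0.3] op 0.0428
turn [0.1, -141.1, -0.0] | 141.1 shift [0.096, 0.0115, 0.1027] | 0.1411
```

Emit:
play_rows --moves '[[[0, -8.5, 0], [0.03, 0, 0.03], 50], [[0, -17, 0], [0.06, 0, 0.06], 50], [[0, -25.5, 0], [0.08, 0, 0.085], 50], [[0, -34, 0], [0.096, 0, 0.103], 50], [[0, -42.5, 0], [0.096, 0, 0.103], 50]]'

```text
time: 1.85
ee_pos: [0.5009, -0.0196, 0.2307]
tcp_rot: [-90.0, -0.0, 51.6]
wrist_force: [-0.7, -0.5, 0.1]
opening: 0.0423
```

Emit:
play_rows --moves '[[[0, -8.5, 0], [0, 0, 0], 50], [[0, -17, 0], [0, 0, 0], 50], [[0, -25.5, 0], [0, 0, 0], 50], [[0, -34, 0], [0, 0, 0], 50], [[0, -42.5, 0], [0, 0, 0], 50]]'

```text
time: 2.35
ee_pos: [0.4999, -0.0219, 0.2313]
tcp_rot: [-90.0, 0.0, 93.9]
wrist_force: [-0.3, -0.1, 0.8]
opening: 0.0427
```

Emit:
play_rows --moves '[[[0, -8.5, 0], [0, 0, 0], 50], [[0, -17, 0], [0, 0, 0], 50], [[0, -25.5, 0], [0, 0, 0], 50], [[0, -34, 0], [0, 0, 0], 50], [[0, -42.5, 0], [0, 0, 0], 50]]'

```text
time: 2.85
ee_pos: [0.4998, -0.0219, 0.2313]
tcp_rot: [-90.0, -0.0, 136.4]
wrist_force: [-0.4, 0.7, -0.3]
opening: 0.0426
```

Emit:
play_rows --moves '[[[0, -8.5, 0], [0, 0, 0], 50], [[0, -16, 0], [0, 0, 0], 50], [[0, -17, 0], [0, 0, 0], 50], [[0, -17, 0], [0, 0, 0], 50], [[0, -17, 0], [0, 0, 0], 50]]'

```text
time: 3.35
ee_pos: [0.4999, -0.0219, 0.2313]
tcp_rot: [-90.0, -0.0, 152.9]
wrist_force: [0.0, 0.1, -0.3]
opening: 0.0423
```

```bash
python3 -c "
from go import *
from h import *
from workcell import camera
st()
c=camera('wrist'); cv2.imwrite('pics/w1.png',c['img'][:,:,::-1])
import pickle; pickle.dump(c,open('w1.pkl','wb'))
"
```

```text
t 3.35 q [ -2.5  -1.8   3.1  94.9   0.  -65.4] pos [ 0.4999 -0.0219  0.2313] rpy [-90.   -0.  152.9] F [ 0.   0.1 -0.3] op 0.0423
```

View pics/w1.png

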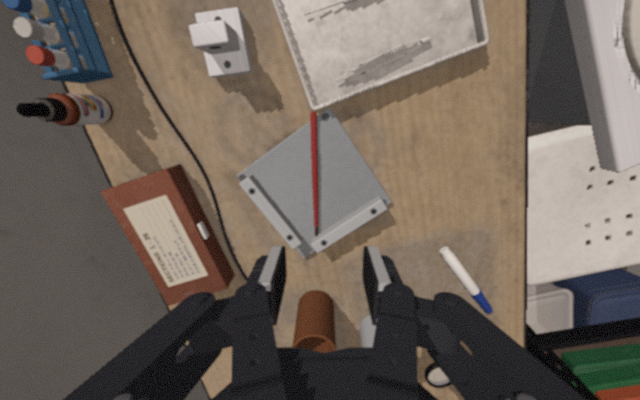

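```bash
python3 -c "
from h import *
import pickle
c=pickle.load(open('w1.pkl','rb'))
crop(c,225,100,405,270,4,'pics/w1a.png'); crop(c,170,0,270,90,6,'pics/w1b.png')"
```

```text
(no output)
```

View pics/w1a.png

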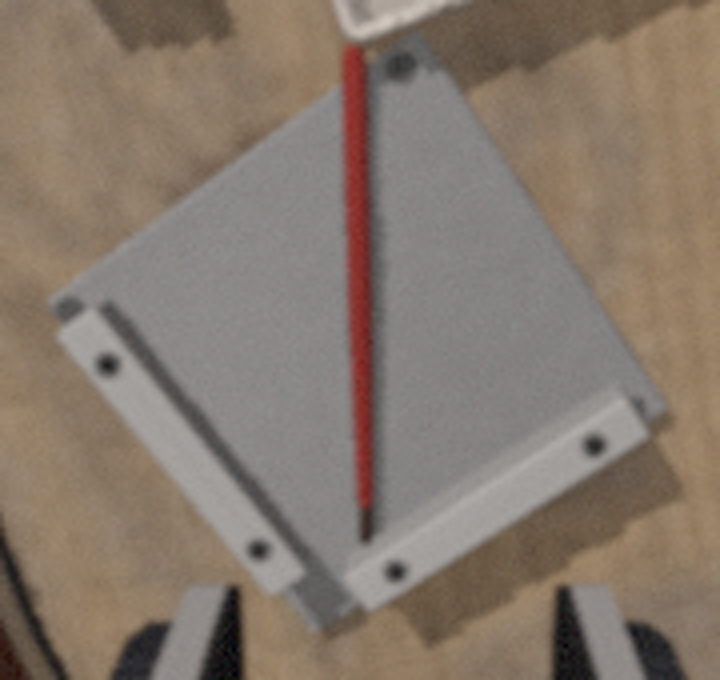

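View pics/w1b.png

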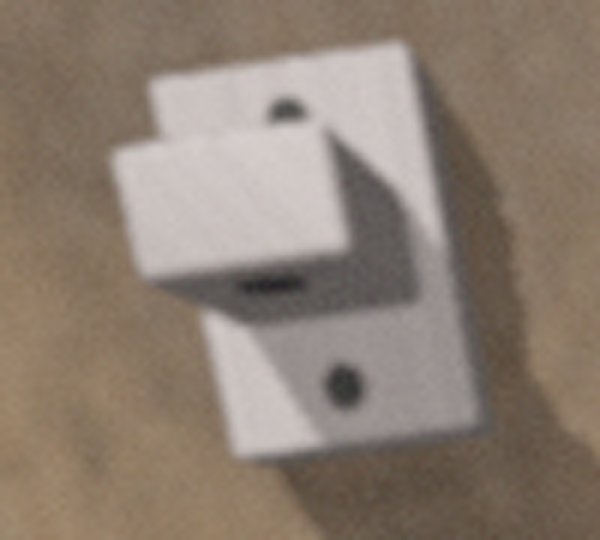

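```bash
cat > fit2.py <<'E'
import pickle
exec(open('fit.py').read().split('j=fit')[0])
cw=pickle.load(open('w1.pkl','rb'))
w=lambda x,y:(225+x/4,100+y/4); wb=lambda x,y:(170+x/6,x*0+y/6)
src=open('fit.py').read()
exec(src[src.index('B=['):src.index('b=fit')])
JW=[(cw,(75*m,-75*m,8*m),w(50,302)),(cw,(-75*m,-75*m,8*m),w(413,35)),(cw,(-75*m,75*m,8*m),w(665,408)),(cw,(75*m,75*m,8*m),w(320,632)),
(cw,(47*m,55*m,28*m),w(343,575)),(cw,(47*m,71*m,28*m),w(370,610)),(cw,(-65*m,71*m,28*m),w(650,430)),(cw,(55*m,47*m,28*m),w(305,572)),(cw,(71*m,47*m,28*m),w(273,594)),(cw,(71*m,-65*m,28*m),w(57,333)),(cw,(55*m,-65*m,28*m),w(92,306))]
BW=[(cw,(24*m,32*m,16*m),wb(237,458)),(cw,(24*m,-32*m,16*m),wb(152,78)),(cw,(-24*m,-32*m,16*m),wb(408,42)),(cw,(-24*m,32*m,16*m),wb(483,428)),
(cw,(18*m,10*m,58*m),wb(147,277)),(cw,(18*m,-10*m,58*m),wb(113,155)),(cw,(-18*m,-10*m,58*m),wb(325,125)),(cw,(-18*m,10*m,58*m),wb(350,248))]
print("jig");fit([o for o in J if o[0] is ct],[.52,0,.13]);fit(JW,[.52,0,.13])
print("br");fit([o for o in B if o[0] is ct],[.53,-.2,-.3]);fit(BW,[.53,-.2,-.3])
h=pix2plane(cw,*w(353,47),.012); e=pix2plane(cw,*w(367,541),.010)
print(h,e,np.linalg.norm(h-e),np.degrees(np.arctan2(*(e-h)[[1,0]])))
E
python3 fit2.py
```

```text
jig
[ 0.5205 -0.0095  0.1351] 7.740468436767477
[[-1.0, 0.4], [0.9, 0.3], [-0.0, -0.6], [-0.4, -0.7], [0.3, 0.3], [0.3, 0.2], [-0.2, -0.1]]
[ 0.52   -0.0082  0.1457] 8.347742318681574
[[-2.0, 0.0], [0.7, -3.1], [1.5, -0.8], [-1.3, 0.2], [-0.2, 0.4], [0.0, 0.4], [0.5, 0.4], [1.0, -0.1], [-0.5, 0.6], [-0.8, 0.4], [0.3, -0.1]]
br
[ 0.5326 -0.2087 -0.3649] -20.90862700232449
[[-0.2, -0.9], [0.3, -0.0], [0.5, 1.2], [-0.9, 0.6], [-0.2, -0.4], [0.4, -0.3], [0.3, 0.3], [-0.4, -0.2]]
[ 0.5321 -0.2062 -0.3497] -20.03382443924856
[[0.0, 0.4], [-0.4, 0.1], [0.3, -0.2], [-0.2, -0.1], [-0.7, 1.4], [-0.5, -1.3], [0.5, -1.5], [1.0, 1.2]]
[ 0.47690912 -0.09574841  0.012     ] [0.54926407 0.05234995 0.01      ] 0.1648404184223694 63.961710256906564
```

```bash
python3 -c "
from go import *
st(); plan([.526,.003,.05],down(154)); plan([.526,.003,.010],down(154))"
```

```text
t 3.5 q [ -2.5  -1.8   3.1  94.9   0.  -65.5] pos [ 0.4999 -0.0219  0.2313] rpy [-90.  -0. 153.] F [-0.3 -0.4 -0.3] op 0.0429
turn [0.0, -1.0, 0.0] | 1.0 shift [-0.012, 0.1813, -0.0341] | 0.1849
turn [0.0, -1.0, 0.0] | 1.0 shift [-0.012, 0.2213, -0.0341] | 0.2242
```

Emit:
play_rows --moves '[[[0, -1, 0], [-0.004, 0.045, -0.01], 45], [[0, -1, 0], [-0.008, 0.09, -0.02], 45], [[0, -1, 0], [-0.012, 0.135, -0.034], 45], [[0, -1, 0], [-0.012, 0.17, -0.034], 45], [[0, -1, 0], [-0.012, 0.19, -0.034], 45]]'

```text
time: 4.0
ee_pos: [0.5244, 0.0032, 0.0378]
tcp_rot: [-89.9, -0.2, 154.1]
wrist_force: [-0.1, 0.0, 0.1]
opening: 0.0382
```

```bash
python3 -c "
from go import *
from h import *
from workcell import camera
st();plan([.526,.003,.010],down(154))
c=camera('wrist'); cv2.imwrite('pics/w2.png',c['img'][:,:,::-1])
"
```

```text
t 4.0 q [  0.4   2.5 -14.   73.7   0.  -63.7] pos [0.5244 0.0032 0.0378] rpy [-89.9  -0.2 154.1] F [-0.1  0.   0.1] op 0.0382
turn [-0.1, 0.1, 0.2] | 0.2 shift [-0.0016, 0.0278, -0.0005] | 0.0279
```

View pics/w2.png

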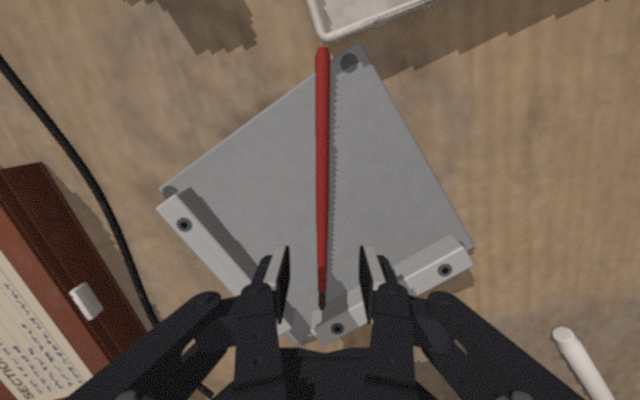

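```bash
python3 -c "
from go import *
from h import *
from workcell import camera
c=camera('wrist')
h=pix2plane(c,322,48,.012);e=pix2plane(c,321,309,.011);print(h,e,np.linalg.norm(h-e),np.degrees(np.arctan2(*(e-h)[[1,0]])))
print(proj(c,[.526,.003,.012]),proj(c,[.526,.003,.03]))
"
```

```text
[ 0.47613024 -0.0964724   0.012     ] [0.54893519 0.05098236 0.011     ] 0.16445201513624397 63.72240588539075
[320.2066331  241.21905436] [320.00935233 254.79972896]
```

Emit:
play_rows --moves '[[[0, 0, 0], [-0.001, 0.015, 0], 45], [[0, 0, 0], [-0.001, 0.025, 0], 45], [[0, 0, 0], [-0.001, 0.028, 0], 45], [[0, 0, 0], [-0.001, 0.028, 0], 45], [[0, 0, 0], [-0.001, 0.028, 0], 45]]'

```text
time: 4.6
ee_pos: [0.5272, 0.0025, 0.0139]
tcp_rot: [-90.0, 0.0, 154.1]
wrist_force: [-0.7, 0.4, 0.5]
opening: 0.0386
```

```bash
python3 -c "
from go import *
st();plan([.526,.003,.010],down(154))
"
```

```text
t 4.6 q [  0.3   3.4 -15.8  70.8   0.  -63.8] pos [0.5272 0.0025 0.0139] rpy [-90.    0.  154.1] F [-0.7  0.4  0.5] op 0.0386
turn [0.0, 0.1, -0.0] | 0.1 shift [0.0013, 0.0039, 0.0] | 0.0041
```

Lower 4 mm and close gently.

Emit:
play_rows --moves '[[[0, 0, 0], [0.001, 0.002, 0], 45], [[0, 0, 0], [0.001, 0.004, 0], 45], [[0, 0, 0], [0.001, 0.004, 0], 20], [[0, 0, 0], [0.001, 0.004, 0], 0], [[0, 0, 0], [0.001, 0.004, 0], 0]]' --grip_force 40

```text
time: 5.1
ee_pos: [0.5261, 0.0029, 0.0095]
tcp_rot: [-90.0, 0.0, 154.1]
wrist_force: [0.0, -0.0, -0.5]
opening: 0.006
```

Emit:
play_rows --moves '[[[0, 0, 0], [0, 0, 0], 0], [[0, 0, 0], [0, 0, 0], 0], [[0, 0, 0], [0, 0, 0], 0], [[0, 0, 0], [0, 0, 0], 0], [[0, 0, 0], [0, 0, 0], 0]]'

```text
time: 5.6
ee_pos: [0.5261, 0.0029, 0.0095]
tcp_rot: [-90.0, 0.0, 154.1]
wrist_force: [-0.0, -0.2, 2.5]
opening: 0.0062
```

Emit:
play_rows --moves '[[[0, 0, 0], [0, -0.02, 0], 0], [[0, 0, 0], [0, -0.05, 0], 0], [[0, 0, 0], [0, -0.09, 0], 0], [[0, 0, 0], [0, -0.13, 0], 0], [[0, 0, 0], [0, -0.15, 0], 0]]'

```text
time: 6.1
ee_pos: [0.5267, 0.0029, 0.1628]
tcp_rot: [-90.1, 0.2, 154.1]
wrist_force: [0.3, -0.1, -0.4]
opening: 0.006
```

```bash
python3 -c "
from go import *
from h import *
from workcell import camera
st()
c=camera('wrist'); cv2.imwrite('pics/w3.png',c['img'][:,:,::-1])
c=camera('top'); cv2.imwrite('pics/t3.png',c['img'][:,:,::-1])
"
```

```text
t 6.1 q [  0.3   0.7  -1.9  87.1  -0.  -63.8] pos [0.5267 0.0029 0.1628] rpy [-90.1   0.2 154.1] F [ 0.3 -0.1 -0.4] op 0.006
```

View pics/w3.png

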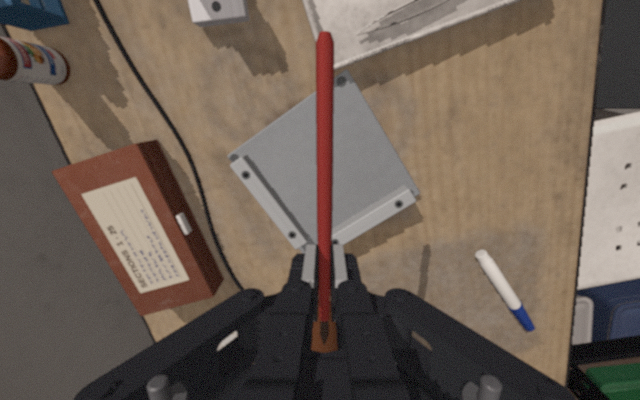

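View pics/t3.png

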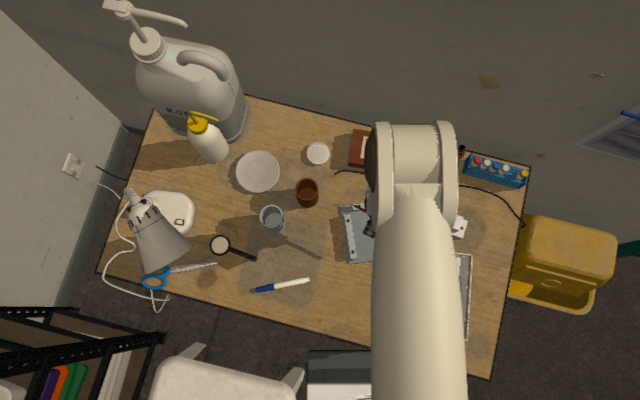

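```bash
cat > tgt.py <<'E'
from go import *
def brush_target(cup,phi,th,off,zH,hl=.1107):
    Rt=down(phi+90)*R.from_rotvec([-np.radians(th),0,0])
    hd=np.array([np.cos(np.radians(phi)),np.sin(np.radians(phi)),0])
    H=np.array([cup[0],cup[1],0])+off*hd; H[2]=zH
    return H-Rt.apply([0,-.0025,hl]),Rt
E
python3 -c "
from tgt import *
st()
p,Rt=brush_target([.540,.242],30,75,-.010,.016); print(p)
p2=p+[0,0,.105]; plan(p2,Rt)
"
```

```text
t 6.2 q [  0.3   0.7  -2.   87.    0.  -63.8] pos [0.5273 0.003  0.1625] rpy [-90.1   0.3 154.1] F [-0.2 -0.   0.2] op 0.006
[0.55824376 0.25253304 0.12228094]
turn [-72.4, 29.1, 22.1] | 81.2 shift [0.0809, -0.0646, -0.2382] | 0.2597
```

Emit:
play_rows --moves '[[[-7.2, 2.9, 2.2], [0, -0.04, 0], 0], [[-14.5, 5.8, 4.4], [0, -0.065, -0.02], 0], [[-21.7, 8.7, 6.6], [0.015, -0.065, -0.05], 0], [[-29, 11.6, 8.8], [0.03, -0.065, -0.085], 0], [[-36, 14.5, 11], [0.045, -0.065, -0.12], 0]]'

```text
time: 6.7
ee_pos: [0.5379, 0.1312, 0.2236]
tcp_rot: [-127.4, 5.7, 136.9]
wrist_force: [0.5, -0.4, -0.3]
opening: 0.0062
```

```bash
python3 -c "
from tgt import *
st()
p,Rt=brush_target([.540,.242],30,75,-.010,.016); print(p)
p2=p+[0,0,.105]; plan(p2,Rt)
"
```

```text
t 6.7 q [  2.8 -27.1 -26.9  58.3  21.5 -39.8] pos [0.5379 0.1312 0.2236] rpy [-127.4    5.7  136.9] F [ 0.5 -0.4 -0.3] op 0.0062
[0.55824376 0.25253304 0.12228094]
turn [-36.4, 14.3, 11.1] | 40.7 shift [0.0673, 0.0541, -0.0877] | 0.1231
```

Emit:
play_rows --moves '[[[-7.2, 2.9, 2.2], [0.01, 0.008, -0.015], 0], [[-14.5, 5.8, 4.4], [0.025, 0.02, -0.035], 0], [[-21.7, 8.7, 6.6], [0.04, 0.035, -0.055], 0], [[-29, 11.6, 8.8], [0.055, 0.045, -0.075], 0], [[-36.4, 14.3, 11.1], [0.067, 0.054, -0.088], 0]]'

```text
time: 7.2
ee_pos: [0.5575, 0.2512, 0.227]
tcp_rot: [-164.5, 0.2, 120.3]
wrist_force: [2.2, 0.1, -0.4]
opening: 0.0061
```

```bash
python3 -c "
from tgt import *
from h import *
from workcell import camera
st()
p,Rt=brush_target([.540,.242],30,75,-.010,.016); 
p2=p+[0,0,.105]; plan(p2,Rt)
for n in ['wrist','top','scene']:
  c=camera(n); cv2.imwrite(f'pics/{n}4.png',c['img'][:,:,::-1])
  if n!='wrist': crop(c,230,130,390,250,4,f'pics/{n}4c.png')
"
```

```text
t 7.2 q [ 19.4 -47.4 -62.7   0.4  10.4  -3.1] pos [0.5575 0.2512 0.227 ] rpy [-164.5    0.2  120.3] F [ 2.2  0.1 -0.4] op 0.0061
turn [-0.5, 0.3, 0.2] | 0.6 shift [0.0008, 0.0012, -0.0006] | 0.0016
```

View pics/wrist4.png

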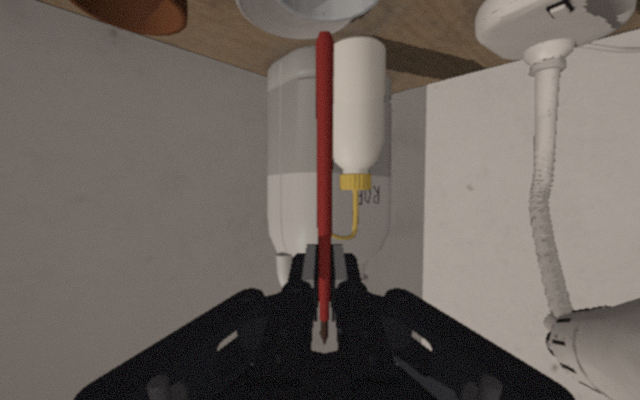

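View pics/top4c.png

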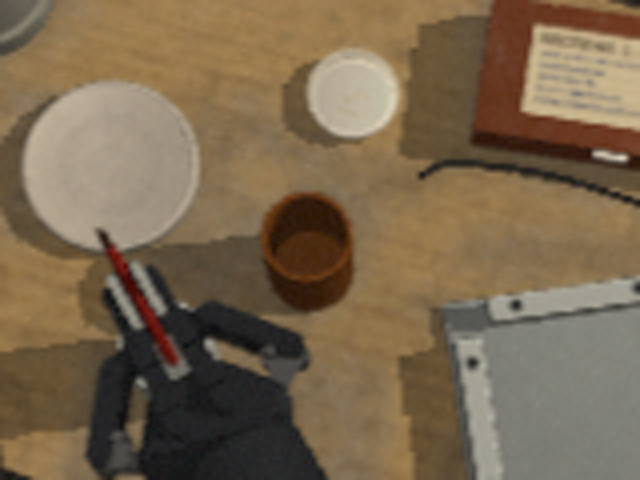

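View pics/scene4c.png

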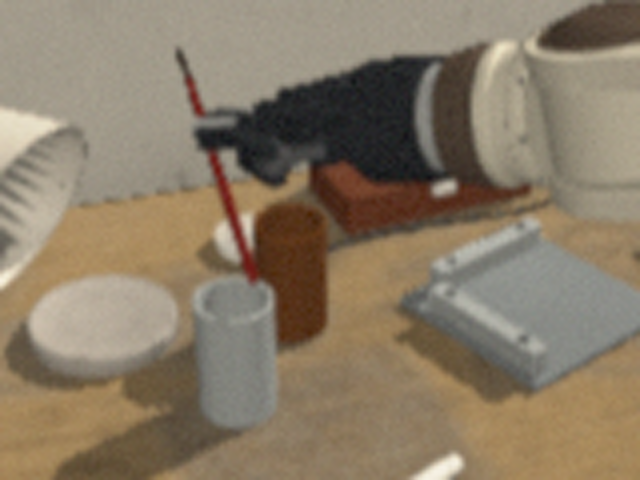

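```bash
cat > kin.py <<'E'
import numpy as np
from scipy.optimize import least_squares
D=np.array([
[-73.9,5.0,10.1,95.1,0,90,.1524,-.5284,.2311],
[-47.7,-11,-5.2,95.8,0,75.9,.2912,-.3204,.2314],
[-17.9,-9.7,-4,95.6,0,63.1,.4211,-.1364,.2315],
[-2.5,-1.8,3.1,94.9,0,-65.4,.4999,-.0219,.2313],
[.4,2.5,-14,73.7,0,-63.7,.5244,.0032,.0378],
[.3,3.4,-15.8,70.8,0,-63.8,.5272,.0025,.0139],
[.3,.7,-2,87,0,-63.8,.5273,.003,.1625],
[2.8,-27.1,-26.9,58.3,21.5,-39.8,.5379,.1312,.2236],
[19.4,-47.4,-62.7,.4,10.4,-3.1,.5575,.2512,.227]])
def fk(q,P):
    r0,z0,L1,L2,d,La,Lb=P
    q1,q2,q3,q4,q5=np.radians(q[:5]); a=q3-q2; t=np.pi/2-q4+a
    ex=np.array([np.cos(q1),np.sin(q1),0]);ey=np.array([-np.sin(q1),np.cos(q1),0]);ez=np.array([0,0,1.])
    p=(r0+L1*np.sin(q2)+L2*np.cos(a)-d*np.sin(a))*ex+(z0+L1*np.cos(q2)+L2*np.sin(a)+d*np.cos(a))*ez
    h=np.sin(t)*ex-np.cos(t)*ez
    return p+La*h+Lb*(np.cos(q5)*h+np.sin(q5)*ey), np.cos(q5)*h+np.sin(q5)*ey
def res(P): return np.concatenate([fk(r[:6],P)[0]-r[6:] for r in D]+[0.01*(np.array(P)-[0,.3,.35,.35,0,.1,.2])])
s=least_squares(res,[0,.3,.35,.35,0,.1,.2])
P=s.x
if __name__=="__main__":
    print(np.round(P,4)); print(np.round(s.fun[:27].reshape(-1,3)*1000,1))
E
python3 kin.py
```

```text
[0.0014 0.1593 0.4181 0.5174 0.0368 0.1416 0.2858]
[[ 0.1  0.1 -0.1]
 [-0.   0.4 -0.2]
 [ 0.3  0.3  0.5]
 [ 0.2  0.1 -0.7]
 [ 0.3  0.5  0.1]
 [-0.3  0.3 -0. ]
 [-0.  -0.2 -0.1]
 [-0.1 -0.   0.5]
 [ 0.1 -0.1 -0.1]]
```

```bash
cat > ik.py <<'E'
from kin import *
from tgt import *
lo=np.array([-179,-48.56,-65.8,-126,-82.76]);hi=np.array([179,103.87,70.77,130.5,87.17])
def ik(p,Rt,q0=(20,-30,-40,20,20)):
    dr=Rt.apply([0,1,0])
    f=lambda q: np.concatenate([(fk(q,P)[0]-p)*10,fk(q,P)[1]-dr])
    s=least_squares(f,q0); return s.x, np.abs(s.fun).max()
E
python3 - <<'E'
import sys; sys.path.insert(0,'.')
from ik import *
for z in [.016]:
  for phi in range(20,100,10):
    for th in (60,65,70,75,80):
      p,Rt=brush_target([.54,.242],phi,th,-.010,z); q,e=ik(p,Rt)
      mg=min((q-lo)[1:].min(),(hi-q)[1:].min())
      if e<1e-3 and mg>2: print(phi,th,np.round(q,1),"margin",round(mg,1),"p",np.round(p,3))
E
```

```text
20 60 [ 26.2 -30.5 -56.6   4.   -5.4] margin 9.2 p [0.585 0.258 0.111]
20 65 [ 26.6 -33.4 -61.6  -3.1  -6. ] margin 4.2 p [0.577 0.255 0.115]
30 60 [ 21.2 -30.3 -56.5   4.1   7.6] margin 9.3 p [0.581 0.266 0.111]
30 65 [ 20.7 -33.2 -61.5  -3.    8.4] margin 4.3 p [0.574 0.262 0.115]
40 60 [ 16.3 -28.1 -54.8   5.6  20.3] margin 11.0 p [0.576 0.273 0.111]
40 65 [ 15.2 -30.6 -59.6  -1.8  22.4] margin 6.2 p [0.57  0.267 0.115]
50 60 [ 12.2 -24.3 -51.4   9.   32.1] margin 14.4 p [0.571 0.278 0.111]
50 65 [ 10.4 -26.2 -56.    1.4  35.2] margin 9.8 p [0.565 0.272 0.115]
50 70 [  8.7 -27.1 -60.3  -7.4  38.3] margin 5.5 p [0.559 0.265 0.119]
60 60 [  8.9 -19.1 -46.4  15.2  42.4] margin 19.4 p [0.564 0.283 0.111]
60 65 [  6.8 -20.4 -50.6   7.7  46.5] margin 15.2 p [0.56  0.276 0.115]
60 70 [  4.8 -20.9 -54.7  -1.3  50.5] margin 11.1 p [0.555 0.268 0.119]
60 75 [  2.9 -20.  -58.5 -12.3  54.2] margin 7.3 p [0.551 0.26  0.122]
60 80 [  1.2 -17.1 -62.  -26.1  57.4] margin 3.8 p [0.546 0.252 0.125]
70 60 [  6.5 -12.6 -39.6  25.3  50.8] margin 26.2 p [0.556 0.287 0.111]
70 65 [  4.3 -13.4 -43.   18.
[... 276 characters left out ...]
6 -30.6  39.8  56.7] margin 30.4 p [0.548 0.289 0.111]
80 65 [  2.9  -4.6 -32.8  36.2  62.1] margin 25.1 p [0.547 0.28  0.115]
80 70 [  0.8  -4.2 -35.1  31.9  67.4] margin 19.8 p [0.545 0.272 0.119]
80 75 [ -1.1  -3.7 -37.5  26.   72.6] margin 14.6 p [0.544 0.263 0.122]
80 80 [ -2.7  -3.  -40.7  16.7  77.7] margin 9.5 p [0.542 0.254 0.125]
90 60 [  4.4   4.9 -19.7  57.7  59.7] margin 27.5 p [0.54  0.29  0.111]
90 65 [  2.3   6.5 -20.   58.5  64.9] margin 22.3 p [0.54  0.281 0.115]
90 70 [  0.4   8.7 -19.7  60.5  70. ] margin 17.2 p [0.54  0.272 0.119]
90 75 [ -1.4  12.  -18.5  64.6  74.9] margin 12.2 p [0.54  0.263 0.122]
90 80 [ -2.9  17.2 -15.5  73.5  79.6] margin 7.6 p [0.54  0.254 0.125]
```

```bash
python3 -c "
from ik import *
st()
p,Rt=brush_target([.540,.242],65,75,-.010,.016); print(p)
for dz in (.105,.05,0): print(np.round(ik(p+[0,0,dz],Rt)[0],1))
plan(p+[0,0,.1],Rt)
"
```

```text
t 7.35 q [ 19.4 -47.2 -62.7   1.1  10.6  -3.5] pos [0.5563 0.2514 0.2208] rpy [-163.7    0.3  120.6] F [-0.2  0.1 -0.4] op 0.0064
[0.54890291 0.26109235 0.12228094]
[  1.4 -26.  -48.2   8.9  59.9]
[  1.4 -22.  -52.1   0.9  59.9]
[  1.4 -16.7 -54.8  -7.1  59.9]
turn [-1.3, -9.0, -33.3] | 34.5 shift [0.0121, -0.0019, -0.0011] | 0.0123
```

Emit:
play_rows --moves '[[[-0.3, -1.8, -6.7], [0.002, 0, 0], 0], [[-0.5, -3.6, -13.3], [0.005, 0, 0], 0], [[-0.8, -5.4, -20], [0.008, 0, 0], 0], [[-1, -7.2, -26.6], [0.01, -0.001, 0], 0], [[-1.3, -9, -33.3], [0.012, -0.002, -0.001], 0]]'

```text
time: 7.85
ee_pos: [0.5521, 0.2583, 0.2313]
tcp_rot: [-165.4, 0.3, 155.1]
wrist_force: [-0.8, 1.5, -1.5]
opening: 0.0059
```

```bash
python3 -c "
from ik import *
from h import *
from workcell import camera
st()
p,Rt=brush_target([.540,.242],65,75,-.010,.016); print(p)
plan(p+[0,0,.1],Rt);plan(p+[0,0,0.05],Rt); plan(p,Rt)
for n in ['wrist','top','scene']:
  c=camera(n); cv2.imwrite(f'pics/{n}5.png',c['img'][:,:,::-1])
  if n!='wrist': crop(c,230,130,390,250,4,f'pics/{n}5c.png')
"
```

```text
t 7.85 q [  1.1 -25.8 -47.9   8.5  60.3 -27.5] pos [0.5521 0.2583 0.2313] rpy [-165.4    0.3  155.1] F [-0.8  1.5 -1.5] op 0.0059
[0.54890291 0.26109235 0.12228094]
turn [0.4, 0.3, -0.0] | 0.5 shift [0.0042, 0.0034, 0.0084] | 0.01
turn [0.4, 0.3, -0.0] | 0.5 shift [0.0044, 0.016, 0.0567] | 0.0591
turn [0.4, 0.3, -0.0] | 0.5 shift [0.0047, 0.0286, 0.1051] | 0.1091
```

View pics/wrist5.png

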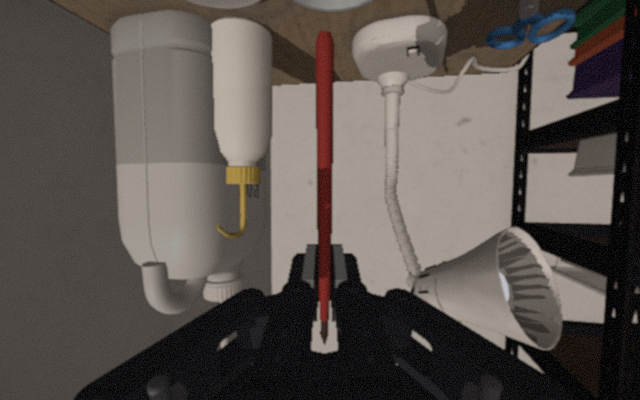

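View pics/top5c.png

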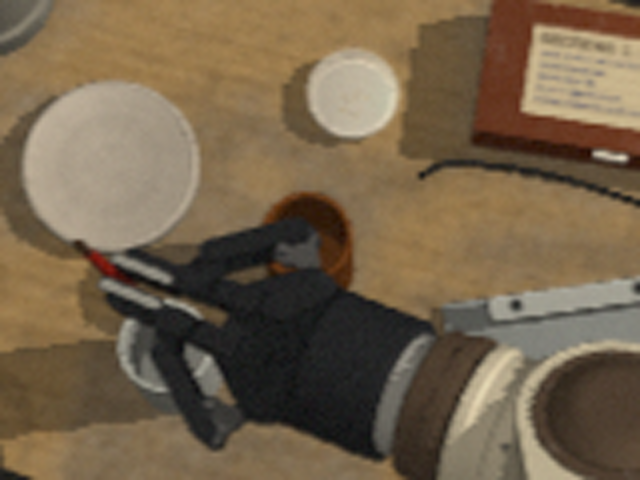

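View pics/scene5c.png

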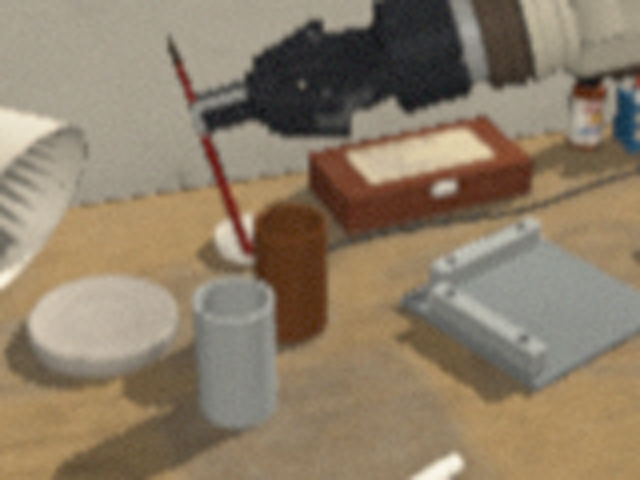

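```bash
python3 -c "
from ik import *
from h import *
from workcell import camera
o=st(); Hh=o['ee_pos']+rot(o).apply([0,-.0025,.1107]); Tt=o['ee_pos']+rot(o).apply([0,-.0025,.1107-.17]); print(Hh)
p,Rt=brush_target([.540,.242],65,75,-.010,.016); print(p)
plan(p+[0,0,.1],Rt);plan(p+[0,0,0.05],Rt); plan(p,Rt)
for n in ['top','scene']:
  c=camera(n); 
  im=c['img'][:,:,::-1].copy(); im=cv2.resize(im[130:250,230:390],None,fx=5,fy=5,interpolation=cv2.INTER_CUBIC)
  f=lambda q:((proj(c,q)-[230,130]+.5)*5).astype(int)
  for q in (Hh,Tt): cv2.circle(im,tuple(f(q)),4,(0,255,0),1)
  for rr,zz in ((.028,.092),(.028,0)):
    pts=np.array([f([.540+rr*np.cos(a),.242+rr*np.sin(a),zz]) for a in np.linspace(0,6.28,60)]); cv2.polylines(im,[pts],False,(255,255,0),1)
  cv2.imwrite(f'pics/{n}6.png',im)
"
```

```text
t 8.0 q [  1.2 -25.8 -48.    8.2  59.8 -27.1] pos [0.5537 0.2581 0.2298] rpy [-165.2    0.2  154.6] F [ 0.5  0.7 -0.4] op 0.0065
[0.54085771 0.23030917 0.1234113 ]
[0.54890291 0.26109235 0.12228094]
turn [0.2, 0.1, -0.4] | 0.5 shift [0.0056, 0.0025, 0.0071] | 0.0094
turn [0.2, 0.1, -0.4] | 0.5 shift [0.0058, 0.0153, 0.0555] | 0.0578
turn [0.2, 0.1, -0.4] | 0.5 shift [0.0059, 0.028, 0.1038] | 0.1077
```

View pics/top6.png

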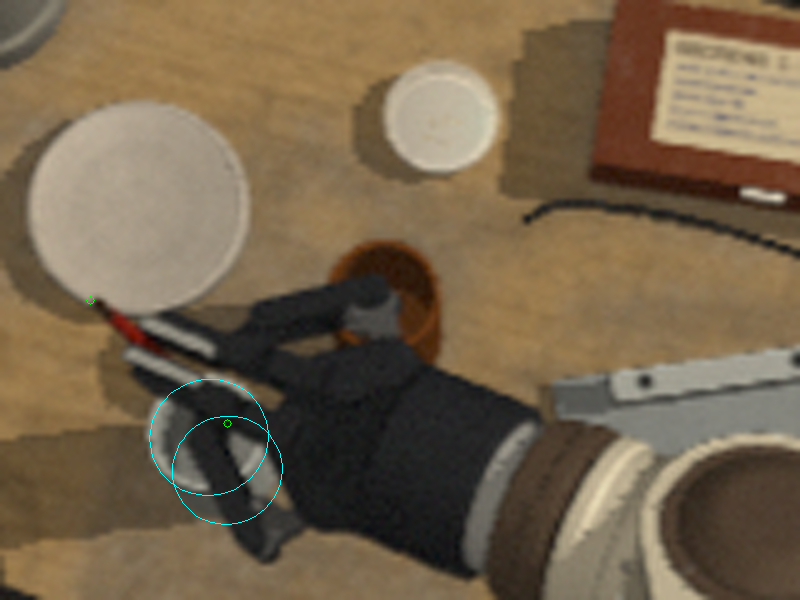

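View pics/scene6.png

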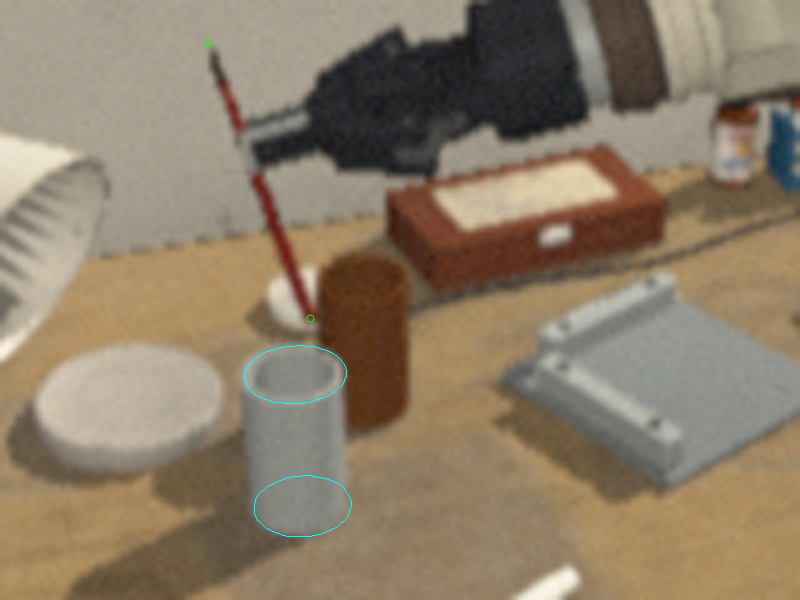

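Emit:
play_rows --moves '[[[0, 0, -0.2], [0.005, 0.002, 0.01], 0], [[0, 0, -0.4], [0.006, 0.006, 0.022], 0], [[0, 0, -0.4], [0.006, 0.01, 0.035], 0], [[0, 0, -0.4], [0.006, 0.0125, 0.045], 0], [[0, 0, -0.4], [0.006, 0.0155, 0.056], 0]]'

```text
time: 8.6
ee_pos: [0.5454, 0.2637, 0.1696]
tcp_rot: [-165.3, 0.2, 155.3]
wrist_force: [0.6, -0.6, -0.4]
opening: 0.0063
```

```bash
python3 -c "
from ik import *
from h import *
from workcell import camera
o=st(); Hh=o['ee_pos']+rot(o).apply([0,-.0025,.1107]); print(Hh)
p,Rt=brush_target([.540,.242],65,75,-.010,.016); print(p)
plan(p,Rt)
c=camera('scene'); crop(c,230,130,390,250,4,f'pics/scene7c.png')
"
```

```text
t 8.6 q [  1.8 -22.2 -52.9  -0.3  59.9 -27.1] pos [0.5454 0.2637 0.1696] rpy [-165.3    0.2  155.3] F [ 0.6 -0.6 -0.4] op 0.0063
[0.53297034 0.2358253  0.06311253]
[0.54890291 0.26109235 0.12228094]
turn [0.3, 0.2, 0.2] | 0.4 shift [-0.0041, 0.0111, 0.046] | 0.0475
```

View pics/scene7c.png

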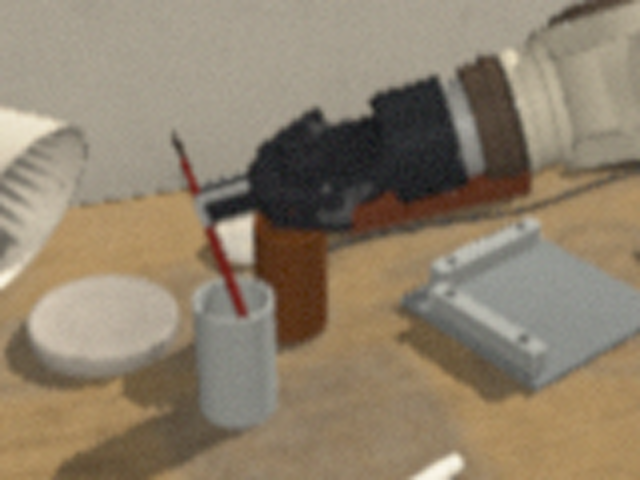

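Emit:
play_rows --moves '[[[0, 0, 0], [-0.002, 0.003, 0.01], 0], [[0, 0, 0], [-0.004, 0.006, 0.02], 0], [[0, 0, 0], [-0.004, 0.009, 0.03], 0], [[0, 0, 0], [-0.004, 0.01, 0.04], 0], [[0, 0, 0], [-0.004, 0.011, 0.045], 0]]'

```text
time: 9.15
ee_pos: [0.5493, 0.2607, 0.1228]
tcp_rot: [-165.3, 0.1, 155.2]
wrist_force: [-1.0, -0.4, -0.1]
opening: 0.0064
```

```bash
python3 -c "
from ik import *
from h import *
from workcell import camera
o=st(); Hh=o['ee_pos']+rot(o).apply([0,-.0025,.1107]); print(Hh)
p,Rt=brush_target([.540,.242],65,75,-.010,.016); print(p)
plan(p,Rt)
c=camera('scene'); crop(c,230,130,390,250,4,f'pics/scene8c.png')
"
```

```text
t 9.15 q [  1.4 -16.5 -54.8  -7.5  60.2 -27.5] pos [0.5493 0.2607 0.1228] rpy [-1.653e+02  1.000e-01  1.552e+02] F [-1.  -0.4 -0.1] op 0.0064
[0.53669432 0.23282493 0.01641776]
[0.54890291 0.26109235 0.12228094]
turn [0.3, 0.2, 0.2] | 0.4 shift [0.0006, 0.0003, 0.0005] | 0.0008
```

View pics/scene8c.png

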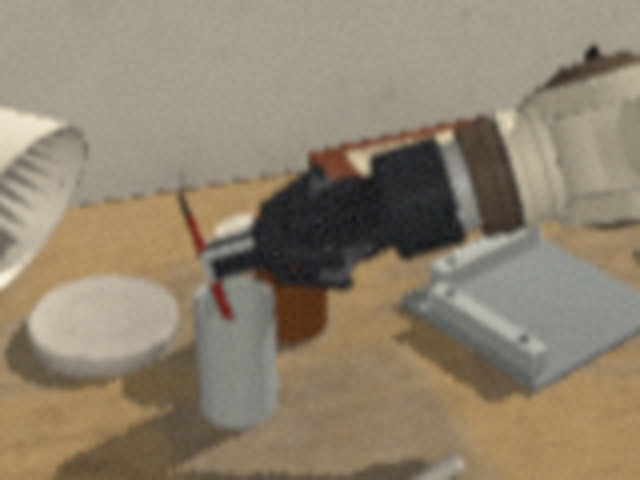

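Emit:
play_rows --moves '[[[0, 0, 0], [0, 0, 0], 15], [[0, 0, 0], [0, 0, 0], 30], [[0, 0, 0], [0, 0, 0], 30], [[0, 0, 0], [0, 0, 0], 30], [[0, 0, 0], [0, 0, 0], 30]]'

```text
time: 9.7
ee_pos: [0.5498, 0.2608, 0.1249]
tcp_rot: [-165.3, 0.2, 155.3]
wrist_force: [0.1, -0.5, -0.8]
opening: 0.0254
```

```bash
python3 -c "
from ik import *
from h import *
from workcell import camera
o=st()
for d in (.03,.06,.1,.15): 
  q=ik(o['ee_pos']+rot(o).apply([0,-d,0]),rot(o),o['q'][:5])[0]; print(np.round(q,1))
c=camera('scene'); crop(c,230,130,390,250,4,f'pics/scene9c.png')
"
```

```text
t 9.7 q [  1.4 -16.6 -54.8  -7.4  60.2 -27.5] pos [0.5498 0.2608 0.1249] rpy [-165.3    0.2  155.3] F [ 0.1 -0.5 -0.8] op 0.0254
[ -2.2 -19.6 -54.8  -0.9  63.3]
[ -6.  -22.  -54.3   6.8  66.3]
[-11.2 -23.6 -52.1  19.6  70.1]
[-18.1 -21.2 -46.1  41.1  73.9]
```

View pics/scene9c.png

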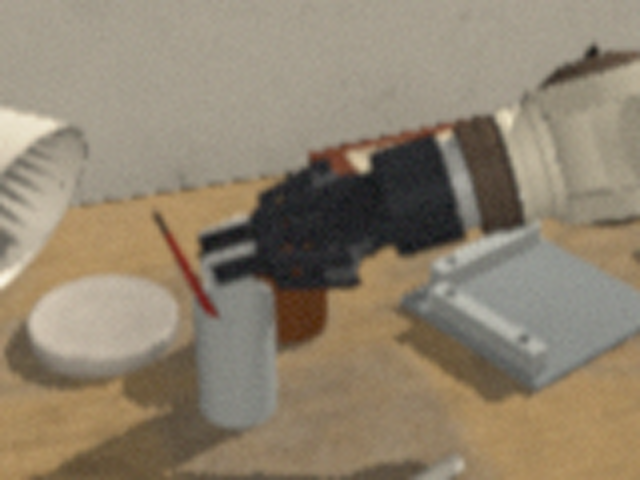

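Emit:
play_rows --moves '[[[0, 0, 0], [0, -0.015, 0], 30], [[0, 0, 0], [0, -0.03, 0], 30], [[0, 0, 0], [0, -0.05, 0], 30], [[0, 0, 0], [0, -0.07, 0], 30], [[0, 0, 0], [0, -0.09, 0], 30]]'

```text
time: 10.25
ee_pos: [0.5126, 0.1813, 0.1477]
tcp_rot: [-165.3, 0.2, 155.3]
wrist_force: [0.1, -0.7, -0.5]
opening: 0.0257
```

```bash
python3 -c "
from ik import *
from h import *
from workcell import camera
o=st()
Rt=down(70)
for pt in ([.50,.05,.25],[.45,-.1,.25]):
  plan(pt,Rt)
c=camera('scene'); crop(c,230,130,390,250,4,f'pics/scene10c.png')
c=camera('top'); crop(c,230,130,390,250,4,f'pics/top10c.png')
"
```

```text
t 10.25 q [ -9.9 -23.6 -52.9  16.2  69.2 -43.7] pos [0.5126 0.1813 0.1477] rpy [-165.3    0.2  155.3] F [ 0.1 -0.7 -0.5] op 0.0257
turn [60.3, 71.9, 55.2] | 108.9 shift [-0.0438, -0.1463, -0.0673] | 0.1669
turn [60.3, 71.9, 55.2] | 108.9 shift [-0.0612, -0.2983, -0.0274] | 0.3058
```

View pics/scene10c.png

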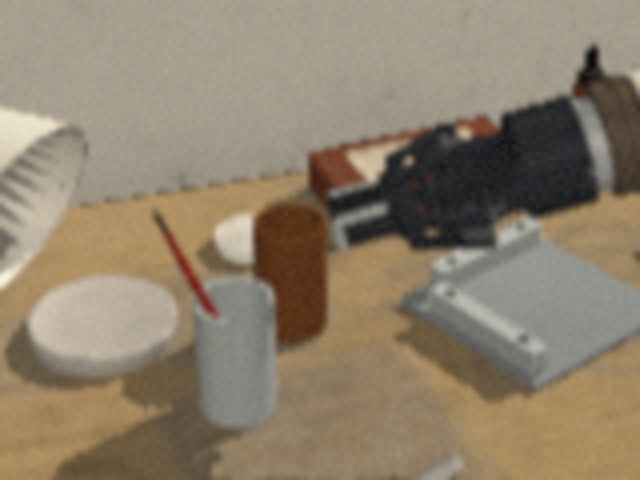

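View pics/top10c.png

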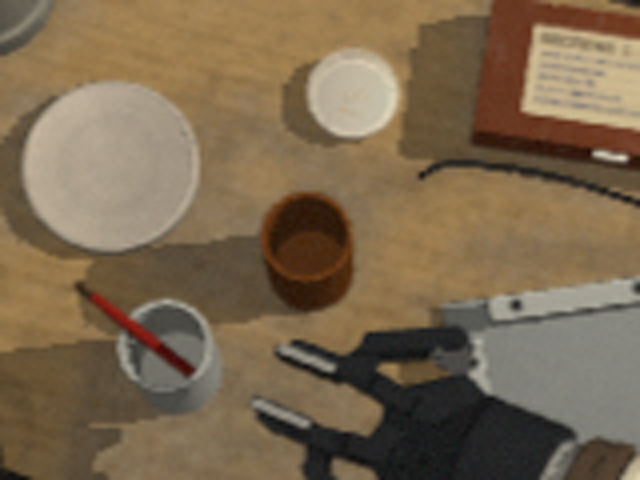

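Emit:
play_rows --moves '[[[8.4, 0, 0], [-0.008, -0.03, -0.02], 30], [[16.8, 0, 0], [-0.016, -0.06, -0.035], 30], [[25.2, 0, 0], [-0.025, -0.09, -0.05], 30], [[33.6, 0, 0], [-0.035, -0.12, -0.06], 30], [[42, 0, 0], [-0.044, -0.146, -0.067], 40]]'

```text
time: 10.85
ee_pos: [0.5014, 0.0588, 0.243]
tcp_rot: [-136.6, 0.3, 154.9]
wrist_force: [2.3, -1.9, -1.0]
opening: 0.0338
```

```bash
python3 -c "
from go import *
o=st(); plan([.50,-.10,.25],down(o['tcp_rot'][2]))"
```

```text
t 10.85 q [-17.2 -15.  -17.3  79.3  45.9 -78.7] pos [0.5014 0.0588 0.243 ] rpy [-136.6    0.3  154.9] F [ 2.3 -1.9 -1. ] op 0.0338
turn [46.6, 0.1, -0.3] | 46.6 shift [-0.0661, -0.1094, 0.0945] | 0.159
```

Emit:
play_rows --moves '[[[8.5, 0, 0], [-0.013, -0.02, 0.018], 40], [[17, 0, 0], [-0.026, -0.04, 0.036], 50], [[25.5, 0, 0], [-0.04, -0.065, 0.056], 50], [[34, 0, 0], [-0.053, -0.087, 0.076], 60], [[42.5, 0, 0], [-0.066, -0.109, 0.095], 60]]'

```text
time: 11.35
ee_pos: [0.5019, -0.1011, 0.2496]
tcp_rot: [-94.0, 0.6, 154.8]
wrist_force: [-0.0, -0.0, -0.9]
opening: 0.0513
```

```bash
python3 -c "
from go import *
o=st(); plan([.52,-.19,.22],down(110)); plan([.52,-.20,.22],down(69.5))"
```

```text
t 11.35 q [-13.5  -1.3   5.6  95.5   3.8 -78.2] pos [ 0.5019 -0.1011  0.2496] rpy [-94.    0.6 154.8] F [-0.  -0.  -0.9] op 0.0513
turn [4.1, 44.8, 1.0] | 44.9 shift [-0.054, 0.025, 0.0747] | 0.0955
turn [3.7, 85.2, 2.5] | 85.4 shift [-0.0583, 0.0244, 0.0837] | 0.1049
```

Emit:
play_rows --moves '[[[0.7, 8.4, 0.2], [-0.011, 0.005, 0.015], 60], [[1.5, 16.8, 0.4], [-0.022, 0.01, 0.03], 60], [[2.2, 25.2, 0.6], [-0.033, 0.015, 0.045], 60], [[3, 33.6, 0.8], [-0.044, 0.02, 0.06], 60], [[3.8, 42, 1], [-0.054, 0.025, 0.075], 60]]'

```text
time: 11.85
ee_pos: [0.5199, -0.1891, 0.2179]
tcp_rot: [-90.4, -0.3, 112.4]
wrist_force: [-0.0, -1.1, 0.6]
opening: 0.0513
```

```bash
python3 -c "
from go import *
o=st(); plan([.50,-.20,.20],down(69.5))"
```

```text
t 11.85 q [-20.2   5.    8.6  93.5   0.5 -42.7] pos [ 0.5199 -0.1891  0.2179] rpy [-90.4  -0.3 112.4] F [-0.  -1.1  0.6] op 0.0513
turn [0.3, 42.9, 0.4] | 42.9 shift [-0.0025, 0.0177, 0.0227] | 0.0289
```

Emit:
play_rows --moves '[[[0, 8.5, 0], [0, 0.003, 0.005], 60], [[0, 17, 0], [-0.001, 0.007, 0.01], 60], [[0.1, 25.5, 0.1], [-0.002, 0.011, 0.015], 60], [[0.2, 34, 0.3], [-0.002, 0.015, 0.02], 60], [[0.3, 42.5, 0.4], [-0.002, 0.018, 0.023], 60]]'

```text
time: 12.35
ee_pos: [0.4991, -0.1992, 0.1997]
tcp_rot: [-90.0, -0.0, 69.9]
wrist_force: [0.9, -0.2, 0.2]
opening: 0.0516
```

```bash
python3 -c "
from go import *
from h import *
from workcell import camera
import pickle
o=st()
c=camera('wrist'); cv2.imwrite('pics/w11.png',c['img'][:,:,::-1]);pickle.dump(c,open('w11.pkl','wb'))
"
```

```text
t 12.35 q [-21.8   2.7   4.2  91.5   0.   -1.7] pos [ 0.4991 -0.1992  0.1997] rpy [-90.   -0.   69.9] F [ 0.9 -0.2  0.2] op 0.0516
```

View pics/w11.png

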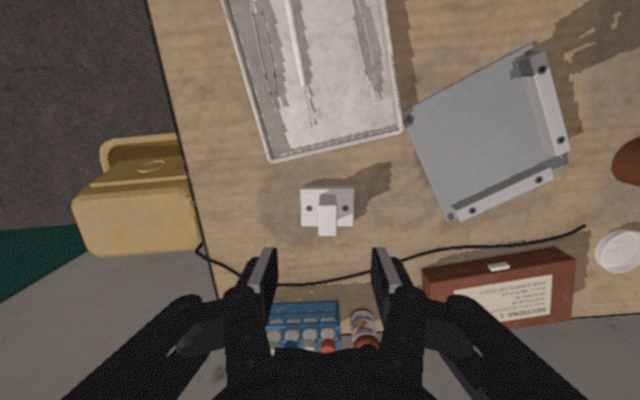

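```bash
python3 -c "
from h import *
import pickle
c=pickle.load(open('w11.pkl','rb')); crop(c,290,175,370,245,8,'pics/w11c.png')"
```

```text
(no output)
```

View pics/w11c.png

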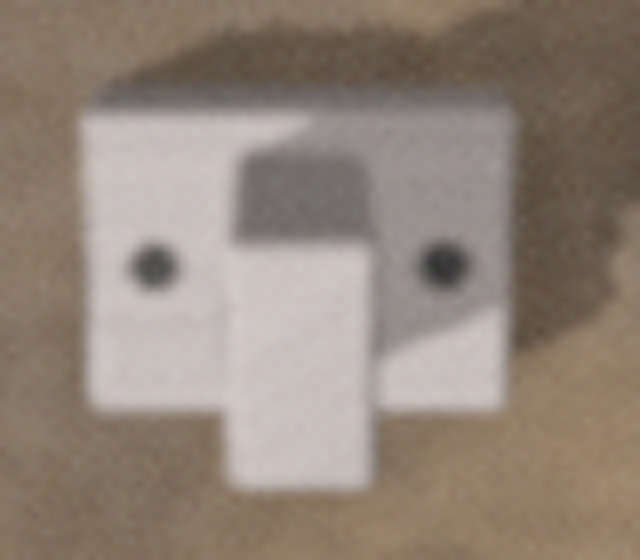

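```bash
cat > fitb.py <<'E'
from h import *
import pickle
from scipy.optimize import least_squares
c=pickle.load(open('w11.pkl','rb')); w=lambda x,y:(290+x/8,175+y/8)
O=[((-24,-32,16),(83,112)),((-24,32,16),(515,112)),((24,32,16),(505,410)),((24,-32,16),(90,410)),((-18,-10,58),(230,245)),((-18,10,58),(372,245)),((18,10,58),(370,488)),((18,-10,58),(230,488))]
def pose(p,q):
    a,s=np.cos(p[2]),np.sin(p[2]); return [p[0]+a*q[0]-s*q[1],p[1]+s*q[0]+a*q[1],q[2]]
s=least_squares(lambda p: np.concatenate([proj(c,pose(p,np.array(q)*1e-3))-w(*uv) for q,uv in O]),[.53,-.2,-.35])
print(s.x,np.degrees(s.x[2])); print(np.round(s.fun.reshape(-1,2),1).tolist())
from go import *
st(); b=s.x; plan([b[0],b[1],.06],down(np.degrees(b[2])+90)); plan([b[0],b[1],.028],down(np.degrees(b[2])+90))
E
python3 fitb.py
```

```text
[ 0.53318839 -0.206948   -0.35034255] -20.073149602059267
[[-0.0, 0.0], [-0.2, 0.1], [-0.3, 0.1], [0.1, 0.1], [-0.5, -0.4], [0.7, -0.4], [0.5, 0.3], [-0.3, 0.3]]
t 12.4 q [-21.8   2.7   4.1  91.5   0.   -1.2] pos [ 0.4987 -0.1992  0.1994] rpy [-89.9  -0.   69.4] F [0.2 0.6 0.2] op 0.0513
turn [-0.1, -0.5, 0.0] | 0.5 shift [0.0048, 0.1393, -0.0351] | 0.1438
turn [-0.1, -0.5, 0.0] | 0.5 shift [0.0048, 0.1713, -0.0352] | 0.175
```

Emit:
play_rows --moves '[[[0, -0.5, 0], [0.003, 0.03, -0.015], 60], [[0, -0.5, 0], [0.005, 0.07, -0.035], 60], [[0, -0.5, 0], [0.005, 0.11, -0.035], 60], [[0, -0.5, 0], [0.005, 0.13, -0.035], 60], [[0, -0.5, 0], [0.005, 0.14, -0.035], 60]]'

```text
time: 12.9
ee_pos: [0.5325, -0.2054, 0.0576]
tcp_rot: [-89.8, -0.1, 70.9]
wrist_force: [0.8, 0.1, 0.1]
opening: 0.051
```

```bash
python3 -c "
from go import *
st(); plan([.5332,-.2069,.026],down(69.9))"
```

```text
t 12.9 q [-21.1   8.2  -5.6  76.4   0.1  -2.1] pos [ 0.5325 -0.2054  0.0576] rpy [-89.8  -0.1  70.9] F [0.8 0.1 0.1] op 0.051
turn [-0.2, 1.0, 0.1] | 1.1 shift [-0.0013, 0.0316, -0.0013] | 0.0317
```

Emit:
play_rows --moves '[[[0, 0.5, 0], [0, 0.01, 0], 60], [[0, 0.5, 0], [-0.001, 0.02, -0.001], 60], [[0, 0.5, 0], [-0.001, 0.03, -0.001], 60], [[0, 0.5, 0], [-0.001, 0.032, -0.001], 60], [[0, 0.5, 0], [-0.001, 0.032, -0.001], 60]]'

```text
time: 13.4
ee_pos: [0.5335, -0.2072, 0.0285]
tcp_rot: [-89.9, -0.1, 70.3]
wrist_force: [-0.2, -0.1, 0.3]
opening: 0.0511
```

```bash
python3 -c "
from go import *
from h import *
from workcell import camera
st(); plan([.5332,-.2069,.026],down(69.9))
c=camera('wrist'); cv2.imwrite('pics/w12.png',c['img'][:,:,::-1])"
```

```text
t 13.4 q [-21.3   9.1  -7.9  73.1   0.1  -1.6] pos [ 0.5335 -0.2072  0.0285] rpy [-89.9  -0.1  70.3] F [-0.2 -0.1  0.3] op 0.0511
turn [-0.1, 0.4, 0.1] | 0.4 shift [0.0002, 0.0025, 0.0004] | 0.0026
```

View pics/w12.png

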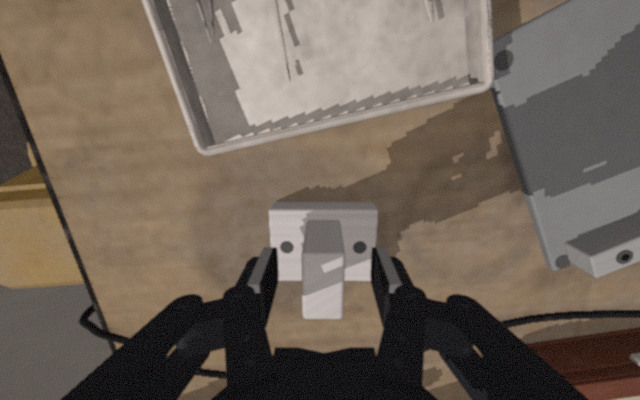

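Fingers straddle the rib evenly. Closing.

Emit:
play_rows --moves '[[[0, 0.4, 0], [0, 0.002, 0], 40], [[0, 0.4, 0], [0, 0.002, 0], 20], [[0, 0.4, 0], [0, 0.002, 0], 0], [[0, 0.4, 0], [0, 0.002, 0], 0], [[0, 0.4, 0], [0, 0.002, 0], 0]]' --grip_force 80

```text
time: 13.95
ee_pos: [0.5338, -0.2073, 0.027]
tcp_rot: [-90.0, -0.1, 69.9]
wrist_force: [-0.1, 0.8, 3.7]
opening: 0.0186
```

Emit:
play_rows --moves '[[[0, 0, 0], [0, 0, 0], 0], [[0, 0, 0], [0, 0, 0], 0], [[0, 0, 0], [0, -0.01, 0], 0], [[0, 0, 0], [0, -0.03, 0], 0], [[0, 0, 0], [0, -0.055, 0], 0]]'

```text
time: 14.45
ee_pos: [0.5325, -0.2069, 0.0811]
tcp_rot: [-89.8, -0.1, 69.9]
wrist_force: [-0.0, 0.2, -1.4]
opening: 0.0189
```

```bash
python3 -c "
from go import *
from h import *
from workcell import camera
o=st(); print(o['torque'])
j=np.array([.520,-.0085,np.radians(8.0)])
def jp(x,y): c,s=np.cos(j[2]),np.sin(j[2]); return [j[0]+c*x-s*y,j[1]+s*x+c*y]
t=jp(.031-.012,.023-.012); print(t); plan(t+[.08],down(98.0))
c=camera('wrist'); cv2.imwrite('pics/w13.png',c['img'][:,:,::-1])"
```

```text
t 14.45 q [-21.3   7.8  -3.4  79.    0.1  -1.2] pos [ 0.5325 -0.2069  0.0811] rpy [-89.8  -0.1  69.9] F [-0.   0.2 -1.4] op 0.0189
[-0.00836241 -0.04257259  0.02903267]
[np.float64(0.5372841891955292), np.float64(0.005037237674398516)]
turn [-0.2, -28.1, 0.1] | 28.1 shift [0.2007, 0.0017, 0.0684] | 0.212
```

View pics/w13.png

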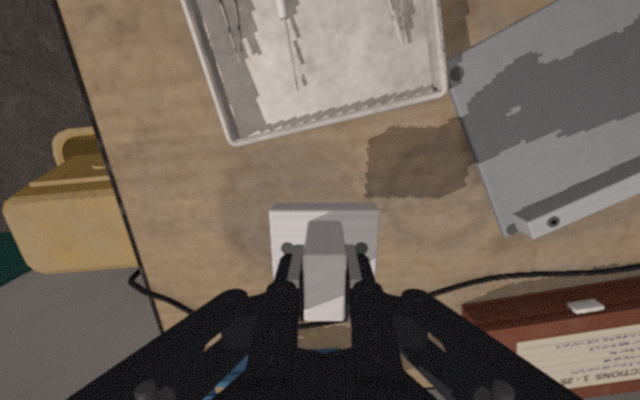

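Emit:
play_rows --moves '[[[0, -5.6, 0], [0.035, 0, 0.012], 0], [[0, -11.2, 0], [0.08, 0, 0.027], 0], [[0, -16.8, 0], [0.12, 0, 0.041], 0], [[0, -22.4, 0], [0.16, 0.001, 0.055], 0], [[-0.2, -28, 0], [0.195, 0.001, 0.067], 0]]'

```text
time: 15.0
ee_pos: [0.5371, 0.0008, 0.0805]
tcp_rot: [-90.1, -0.1, 98.2]
wrist_force: [1.3, 0.5, -1.5]
opening: 0.019
```

```bash
python3 -c "
from go import *
from h import *
from workcell import camera
import pickle
o=st(); 
c=camera('wrist'); cv2.imwrite('pics/w14.png',c['img'][:,:,::-1]); pickle.dump(c,open('w14.pkl','wb'))"
```

```text
t 15.0 q [ 0.   2.8 -8.8 78.2  0.1 -8.1] pos [0.5371 0.0008 0.0805] rpy [-90.1  -0.1  98.2] F [ 1.3  0.5 -1.5] op 0.019
```

View pics/w14.png

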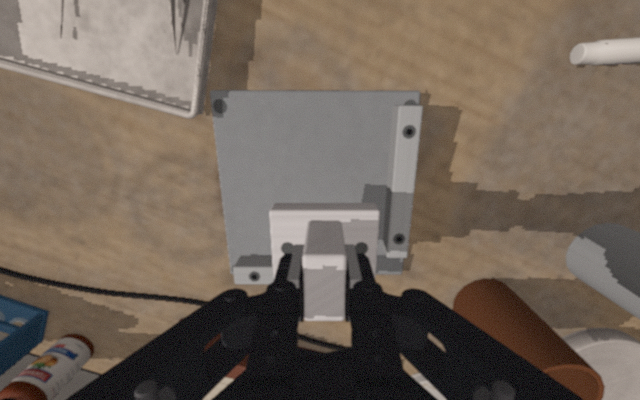

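```bash
python3 -c "
from h import *
import pickle
c=pickle.load(open('w14.pkl','rb')); crop(c,205,80,435,290,3.4,'pics/w14c.png')"
```

```text
(no output)
```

View pics/w14c.png

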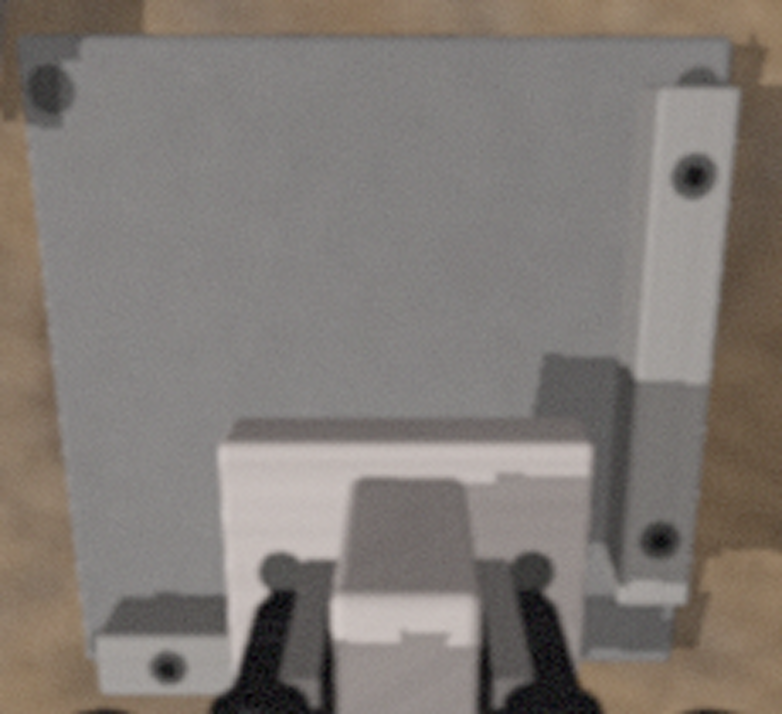

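```bash
cat > fitj.py <<'E'
from h import *
import pickle
from scipy.optimize import least_squares
c=pickle.load(open('w14.pkl','rb')); w=lambda x,y:(205+x/3.4,80+y/3.4)
O=[((-75,-75,8),(20,38)),((-75,75,8),(730,38)),((-65,55,28),(658,88)),((-65,71,28),(740,89)),((47,71,28),(687,584)),((47,55,28),(617,583)),((55,-65,28),(100,634)),((71,-65,28),(102,693)),((75,75,8),(668,658))]
def pose(p,q):
    a,s=np.cos(p[2]),np.sin(p[2]); return [p[0]+a*q[0]-s*q[1],p[1]+s*q[0]+a*q[1],q[2]]
s=least_squares(lambda p: np.concatenate([proj(c,pose(p,np.array(q)*1e-3))-w(*uv) for q,uv in O]),[.52,-.01,.14])
print(s.x,np.degrees(s.x[2])); print(np.round(s.fun.reshape(-1,2),1).tolist())
from go import *
st(); j=s.x
for d,z in ((12,.08),(12,.04),(8,.04),(8,.036),(0,.035)):
    plan(pose(j,[.031-d*1e-3,.023-d*1e-3])[:2]+[z] if 0 else [*pose(j,[.031-d*1e-3,.023-d*1e-3,0])[:2],z],down(np.degrees(j[2])+90))
E
python3 fitj.py
```

```text
[ 0.52041154 -0.00786039  0.14657683] 8.398233676641714
[[-3.2, -1.5], [1.4, -2.3], [0.1, -2.2], [0.7, -2.6], [0.8, 5.4], [0.7, 5.8], [-1.7, 0.5], [-0.2, 0.7], [1.6, 0.8]]
t 15.05 q [ 0.4  2.8 -8.8 78.2  0.2 -8.2] pos [0.5371 0.0049 0.0806] rpy [-90.2  -0.2  98.6] F [ 1.5  4.  -1.8] op 0.0186
turn [0.2, 0.2, 0.2] | 0.4 shift [0.0008, 0.0006, -0.0006] | 0.0012
turn [0.2, 0.2, 0.2] | 0.4 shift [0.0007, 0.0406, -0.0005] | 0.0406
turn [0.2, 0.2, 0.2] | 0.4 shift [0.0046, 0.0406, -0.0045] | 0.0411
turn [0.2, 0.2, 0.2] | 0.4 shift [0.0046, 0.0446, -0.0045] | 0.0451
turn [0.2, 0.2, 0.2] | 0.4 shift [0.0126, 0.0457, -0.0125] | 0.049
```

```bash
sed -i 's/(687,584)/(686,606)/; s/(617,583)/(616,604)/' fitj.py; python3 fitj.py
```

```text
[ 0.52119446 -0.00778288  0.14192254] 8.131562751332728
[[-2.6, -0.8], [1.6, -0.5], [0.4, -0.5], [0.9, -0.8], [0.6, 0.2], [0.5, 0.8], [-2.0, 1.1], [-0.6, 1.3], [1.1, 1.9]]
t 15.05 q [ 0.4  2.8 -8.8 78.2  0.2 -8.2] pos [0.5371 0.0049 0.0806] rpy [-90.2  -0.2  98.6] F [ 1.5  4.  -1.8] op 0.0186
turn [0.2, 0.5, 0.2] | 0.6 shift [0.0007, 0.0006, -0.0014] | 0.0017
turn [0.2, 0.5, 0.2] | 0.6 shift [0.0005, 0.0406, -0.0013] | 0.0406
turn [0.2, 0.5, 0.2] | 0.6 shift [0.0045, 0.0406, -0.0054] | 0.0412
turn [0.2, 0.5, 0.2] | 0.6 shift [0.0045, 0.0446, -0.0053] | 0.0452
turn [0.2, 0.5, 0.2] | 0.6 shift [0.0124, 0.0457, -0.0134] | 0.0492
```

Emit:
play_rows --moves '[[[0.1, 0.2, 0.1], [0.0, 0.01, -0.001], 0], [[0.2, 0.5, 0.2], [0.0, 0.02, -0.001], 0], [[0.2, 0.5, 0.2], [0.0, 0.03, -0.001], 0], [[0.2, 0.5, 0.2], [0.0, 0.038, -0.001], 0], [[0.2, 0.5, 0.2], [0.0, 0.041, -0.001], 0]]'

```text
time: 15.55
ee_pos: [0.538, -0.0018, 0.0383]
tcp_rot: [-89.8, 0.1, 97.3]
wrist_force: [0.0, -0.2, -1.0]
opening: 0.0189
```

Emit:
play_rows --moves '[[[0, 0, 0], [0, 0, 0], 0], [[0, 0, 0], [0, 0, 0], 0], [[0, 0, 0], [0, 0, 0], 0], [[0, 0, 0], [0, 0, 0], 0], [[0, 0, 0], [0, 0, 0], 0]]'

```text
time: 16.05
ee_pos: [0.5389, -0.0009, 0.0402]
tcp_rot: [-90.0, 0.2, 97.4]
wrist_force: [0.6, -0.0, -2.5]
opening: 0.0186
```

```bash
python3 -c "
from go import *
from h import *
from workcell import camera
import pickle
o=st(); 
c=camera('wrist'); crop(c,190,80,450,290,3,'pics/w15c.png'); pickle.dump(c,open('w15.pkl','wb'))"; tail -4 fitj.py > /dev/null; python3 fitj.py | tail -5
```

```text
t 16.05 q [ -0.    4.1 -12.   73.8  -0.2  -7.4] pos [ 0.5389 -0.0009  0.0402] rpy [-90.    0.2  97.4] F [ 0.6 -0.  -2.5] op 0.0186
turn [-0.0, -0.7, -0.2] | 0.7 shift [0.0066, -0.0399, -0.0005] | 0.0405
turn [-0.0, -0.7, -0.2] | 0.7 shift [0.0067, 0.0001, -0.0005] | 0.0067
turn [-0.0, -0.7, -0.2] | 0.7 shift [0.0108, 0.0001, -0.0044] | 0.0116
turn [-0.0, -0.7, -0.2] | 0.7 shift [0.0108, 0.0041, -0.0044] | 0.0123
turn [-0.0, -0.7, -0.2] | 0.7 shift [0.0189, 0.005, -0.0123] | 0.0231
```

View pics/w15c.png

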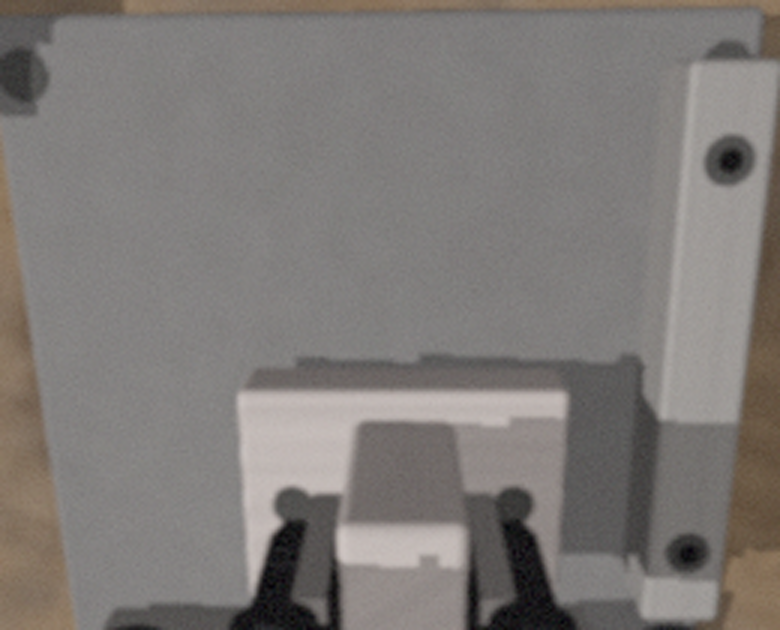

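Emit:
play_rows --moves '[[[0, -0.7, -0.2], [0.002, 0.002, -0.001], 0], [[0, -0.7, -0.2], [0.003, 0.004, -0.002], 0], [[0, -0.7, -0.2], [0.005, 0.005, -0.003], 0], [[0, -0.7, -0.2], [0.006, 0.006, -0.004], 0], [[0, -0.7, -0.2], [0.007, 0.006, -0.004], 0]]'

```text
time: 16.6
ee_pos: [0.5427, 0.0065, 0.035]
tcp_rot: [-90.1, -0.0, 98.1]
wrist_force: [0.1, -1.0, 5.1]
opening: 0.0193
```

```bash
python3 -c "
from go import *
o=st(); print(o['torque'])"; python3 fitj.py | tail -1
```

```text
t 16.6 q [  0.7   4.8 -11.9  73.2   0.   -7.4] pos [0.5427 0.0065 0.035 ] rpy [-90.1  -0.   98.1] F [ 0.1 -1.   5.1] op 0.0193
[-0.38088625  0.1096303   0.01287612]
turn [0.1, -0.0, 0.0] | 0.1 shift [0.0119, -0.0, -0.0077] | 0.0142
```

Emit:
play_rows --moves '[[[0, 0, 0], [0.001, 0, -0.002], 0], [[0, 0, 0], [0.003, 0, -0.004], 0], [[0, 0, 0], [0.004, 0, -0.006], 0], [[0, 0, 0], [0.006, 0, -0.007], 0], [[0, 0, 0], [0.006, 0, -0.008], 0]]'

```text
time: 17.1
ee_pos: [0.5495, 0.0138, 0.035]
tcp_rot: [-90.1, -0.0, 98.1]
wrist_force: [-2.7, -0.3, 7.6]
opening: 0.0188
```

```bash
cat >> go.py <<'E'
def jf(yaw=8.13):
    o=st(); c,s=np.cos(np.radians(yaw)),np.sin(np.radians(yaw)); f=o["wrist_force"]; 
    d=o["ee_pos"][:2]-[.5210,-.0080]
    print("Fjig x,y,z",round(c*f[0]+s*f[1],2),round(-s*f[0]+c*f[1],2),round(f[2],2),"pos jig mm",np.round([(c*d[0]+s*d[1])*1e3,(-s*d[0]+c*d[1])*1e3],1),"torque",np.round(o["torque"],2))
E
python3 -c "
from go import *
jf()"
```

```text
t 17.1 q [  1.4   5.7 -10.9  73.3   0.   -6.7] pos [0.5495 0.0138 0.035 ] rpy [-90.1  -0.   98.1] F [-2.7 -0.3  7.6] op 0.0188
Fjig x,y,z -2.76 0.07 7.56 pos jig mm [31.3 17.6] torque [-0.09  0.59  0.04]
```

Emit:
play_rows --moves '[[[0, 0, 0], [0, 0, -0.001], 0], [[0, 0, 0], [0, 0, -0.002], 0], [[0, 0, 0], [0, 0, -0.003], 0], [[0, 0, 0], [0, 0, -0.003], 0], [[0, 0, 0], [0, 0, -0.003], 0]]'

```text
time: 17.6
ee_pos: [0.5499, 0.0139, 0.035]
tcp_rot: [-89.8, -0.0, 98.1]
wrist_force: [-15.9, -3.1, 17.0]
opening: 0.0187
```

```bash
python3 -c "
from go import *
jf()"
```

```text
t 17.6 q [  1.4   6.  -10.5  73.6   0.   -6.7] pos [0.5499 0.0139 0.035 ] rpy [-89.8  -0.   98.1] F [-15.9  -3.1  17. ] op 0.0187
Fjig x,y,z -16.17 -0.79 16.99 pos jig mm [31.7 17.6] torque [-0.35  3.28 -0.02]
```

Emit:
play_rows --moves '[[[0, 0, 0], [0, -0.0005, 0.0015], 0], [[0, 0, 0], [0.002, -0.0005, 0.0015], 0], [[0, 0, 0], [0.004, -0.0005, 0.0015], 0], [[0, 0, 0], [0.006, -0.0005, 0.0015], 0], [[0, 0, 0], [0.006, -0.0005, 0.0015], 0]]'

```text
time: 18.1
ee_pos: [0.5491, 0.0189, 0.035]
tcp_rot: [-89.9, 0.1, 98.1]
wrist_force: [-7.0, -7.7, 8.0]
opening: 0.0189
```

```bash
python3 -c "
from go import *
jf()"
```

```text
t 18.1 q [  2.    5.8 -10.8  73.5  -0.1  -6.1] pos [0.5491 0.0189 0.035 ] rpy [-89.9   0.1  98.1] F [-7.  -7.7  8. ] op 0.0189
Fjig x,y,z -8.07 -6.64 8.01 pos jig mm [31.6 22.7] torque [-1.14  1.34 -0.05]
```

Emit:
play_rows --moves '[[[0, 0, 0], [0.001, 0, 0], 0], [[0, 0, 0], [0.002, 0, 0], 0], [[0, 0, 0], [0.002, 0, 0], 0], [[0, 0, 0], [0.002, 0, -0.001], 0], [[0, 0, 0], [0.002, 0, -0.001], 0]]'

```text
time: 18.6
ee_pos: [0.5492, 0.0191, 0.0351]
tcp_rot: [-89.8, 0.3, 98.0]
wrist_force: [-11.0, -16.8, 12.1]
opening: 0.0188
```

```bash
python3 -c "
from go import *
from h import *
from workcell import camera
jf()
c=camera('wrist'); crop(c,200,80,450,280,3.2,'pics/w16c.png')
c=camera('scene'); crop(c,310,140,450,240,5,'pics/s16.png')
c=camera('top'); cv2.imwrite('pics/t16.png',c['img'][:,:,::-1])"
```

```text
t 18.6 q [  2.1   5.9 -10.7  73.6  -0.3  -5.8] pos [0.5492 0.0191 0.0351] rpy [-89.8   0.3  98. ] F [-11.  -16.8  12.1] op 0.0188
Fjig x,y,z -13.31 -15.09 12.07 pos jig mm [31.7 22.8] torque [-3.38  2.14  0.07]
```

View pics/w16c.png

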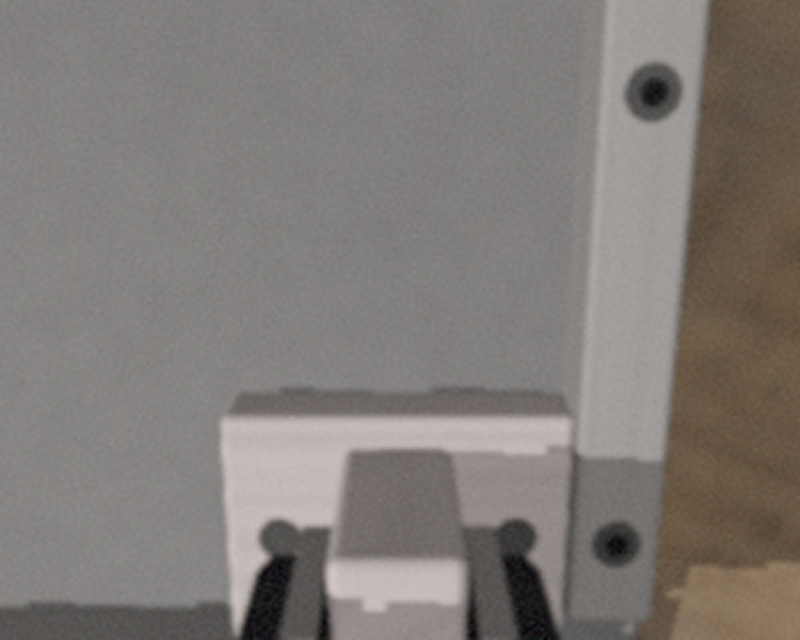

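View pics/s16.png

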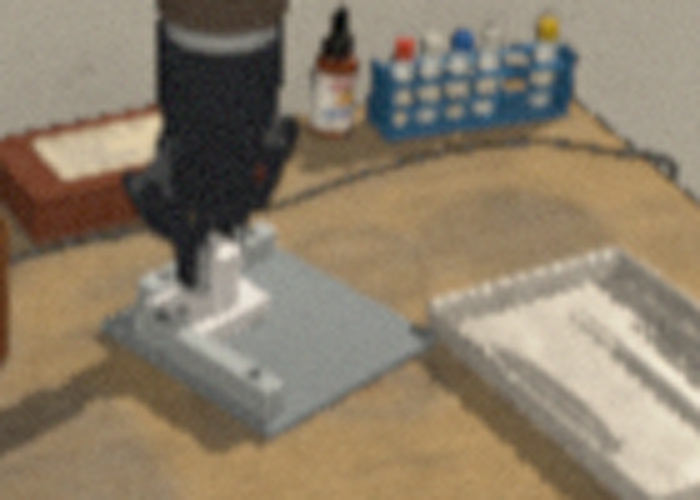

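View pics/t16.png

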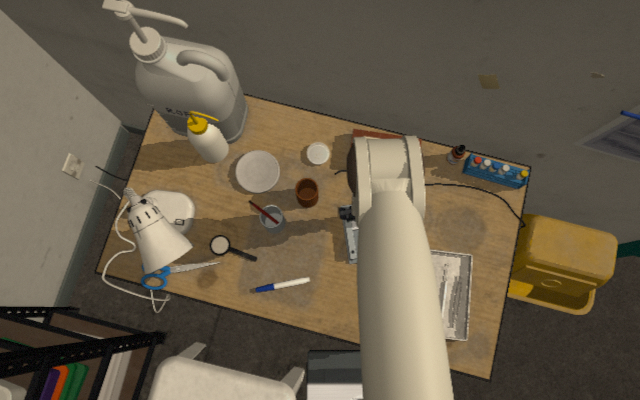

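```bash
python3 -c "
from go import *
o=jf(); o=get_obs(); plan(o['ee_pos'],down(98.1))"
```

```text
t 18.75 q [  2.1   5.9 -10.7  73.6  -0.3  -5.8] pos [0.5491 0.0191 0.0351] rpy [-89.8   0.3  98. ] F [-10.8 -17.2  12. ] op 0.0186
Fjig x,y,z -13.13 -15.52 12.0 pos jig mm [31.7 22.8] torque [-3.36  2.11  0.07]
turn [-0.2, -0.1, -0.3] | 0.3 shift [0.0, 0.0, 0.0] | 0.0
```

Emit:
play_rows --moves '[[[-0.1, 0, -0.1], [-0.0003, 0.0002, 0], 0], [[-0.2, 0, -0.2], [-0.0005, 0.0003, 0], 0], [[-0.2, 0, -0.3], [-0.0005, 0.0003, 0], 0], [[-0.2, 0, -0.3], [-0.0005, 0.0003, 0], 0], [[-0.2, 0, -0.3], [-0.0005, 0.0003, 0], 0]]'

```text
time: 19.25
ee_pos: [0.5491, 0.019, 0.035]
tcp_rot: [-90.0, -0.1, 98.0]
wrist_force: [-11.4, -13.6, 13.5]
opening: 0.019
```

```bash
python3 -c "
from go import *
o=jf()"
```

```text
t 19.25 q [  1.9   5.7 -10.9  73.4   0.1  -6.1] pos [0.5491 0.019  0.035 ] rpy [-90.   -0.1  98. ] F [-11.4 -13.6  13.5] op 0.019
Fjig x,y,z -13.22 -11.89 13.54 pos jig mm [31.7 22.7] torque [-2.98  2.43  0.09]
```

Emit:
play_rows --moves '[[[0, 0, 0], [0, 0, 0], 0], [[0, 0, 0], [0, 0, 0], 0], [[0, 0, 0], [0, 0, 0], 0], [[0, 0, 0], [0, 0, 0], 0], [[0, 0, 0], [0, 0, 0], 0]]'

```text
time: 19.75
ee_pos: [0.5492, 0.019, 0.035]
tcp_rot: [-90.0, -0.1, 98.0]
wrist_force: [-11.2, -14.4, 13.2]
opening: 0.0189
```

```bash
python3 -c "
from go import *
from h import *
from workcell import camera
o=jf()
c=camera('wrist'); crop(c,200,80,450,280,3.2,'pics/w17c.png')
c=camera('top'); crop(c,230,130,390,250,5,'pics/t17.png')
c=camera('scene'); crop(c,230,150,400,260,4.5,'pics/s17.png')"
```

```text
t 19.75 q [  1.9   5.7 -10.9  73.4   0.1  -6.1] pos [0.5492 0.019  0.035 ] rpy [-90.   -0.1  98. ] F [-11.2 -14.4  13.2] op 0.0189
Fjig x,y,z -13.14 -12.63 13.21 pos jig mm [31.7 22.7] torque [-2.97  2.4   0.07]
```

View pics/w17c.png

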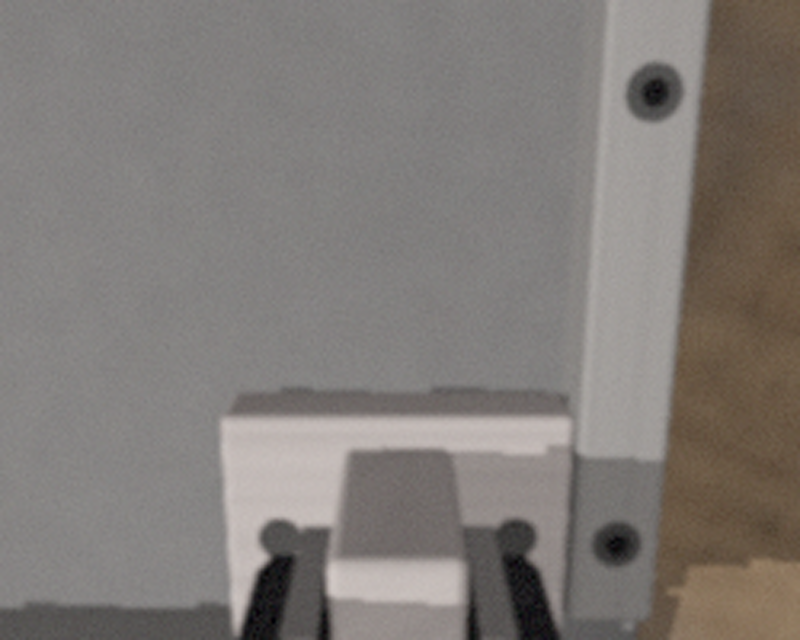

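View pics/t17.png

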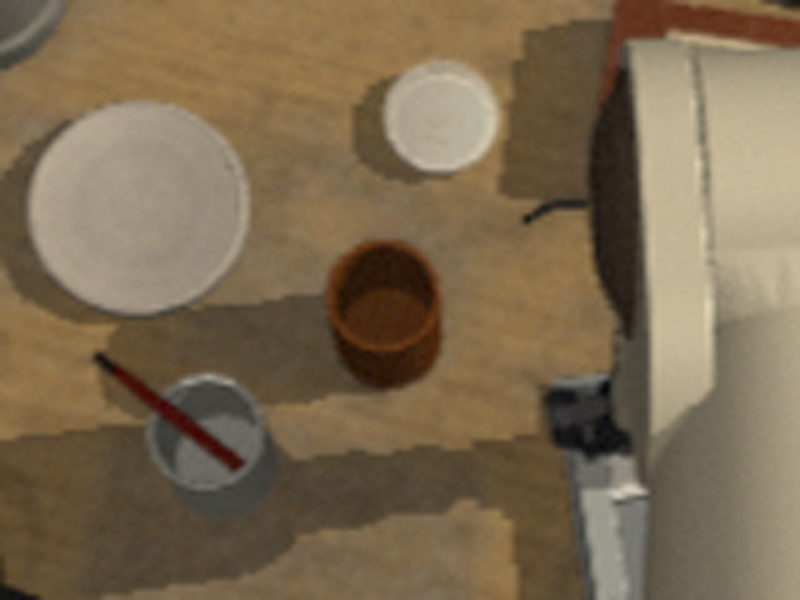

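View pics/s17.png

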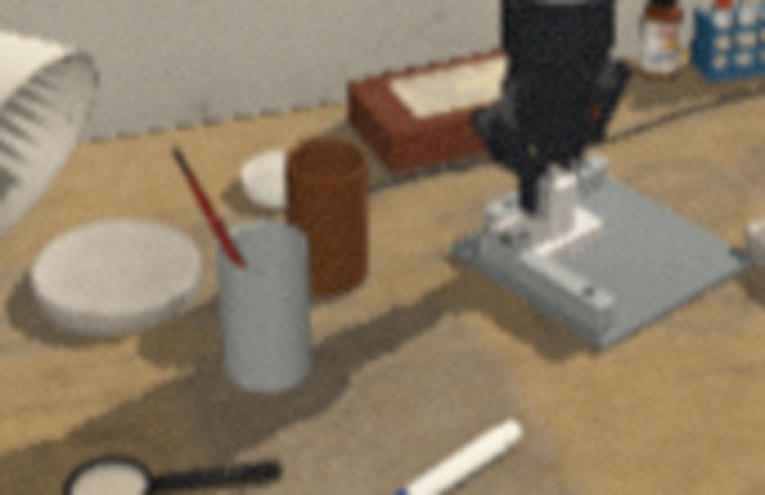

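```bash
python3 -c "
from workcell import job_done
print(job_done())"
```

```text
the job is handed in; nothing more can be done
None
```

The brush stands handle-down in the grey metal cup, leaning on the rim. The bracket is still gripped, flat on the plate and pressed into the corner. I handed the job in at about 20 s.

- **Bracket:** At the last reading the fences pushed back with about 13 N each, and about 13 N bore down on the plate. The tool was within 0.1° of vertical. Its yaw was 98.0°, against 98.1° for the jig in the cameras. It stood at (31.7, 22.7) mm in the jig's frame; home is (31, 23), and the gap is within calibration error. The torque about vertical was only about 0.07 N m, which fits flush contact on both fences, but I could not see the far-fence contact directly because the gripper hid it.
- **Bystanders:** The dish, the tin and the brown cup are at the same pixels in the top picture as at the start.
- **Corrections on the way:** My first pose over the cup ran joints 2 and 3 close to their limits, so I changed the heading before inserting the brush. During the first press the tool tilted 0.3°, which I corrected. The wrist force stayed below about 30 N in every reading.

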